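# Put the spare rollers back in their storage cradles

## Task

Put both spare steel rollers away, each in the wooden cradle of its own length (the short one was left in the long cradle, wrong way round; the long one lies on the bench). Tuck the roller's spindle under the steel lip and swing the flat end down behind the stop, so that the roller lies level in both V-blocks, and let go. Leave the cartons, the can and the roll of tape where they are.

Things in the scene. Friction and masses are not known exactly. Their poses are not given: they have to be found in the camera images.
- roller_long_mid (a point): centre of the long roller's cylinder: steel roller, a plain cylinder 40 mm in diameter and 170 mm long, black rims, with a thin spindle (12 mm diameter, 28 mm long) sticking out of the centre of one end only, the other end flat; about 0.45 kg. x: along its axis towards the spindle. It lies loose on the bench (this point 20 mm up) and can roll.
- roller_short_mid (a point): centre of the short roller's cylinder: steel roller, a plain cylinder 40 mm in diameter and 120 mm long, black rims, with a thin spindle (12 mm diameter, 28 mm long) sticking out of the centre of one end only, the other end flat; about 0.33 kg. x: along its axis towards the spindle. At the start it lies in the V-blocks of the long cradle, its spindle pointing away from the lip.
- roller_long_tip (a point): end of the long roller's spindle, on the axis, 113 mm from roller_long_mid
- roller_short_tip (a point): end of the short roller's spindle, on the axis, 88 mm from roller_short_mid
- cradle_long_seat (a point): where the centre of the long roller's cylinder lies when home in the long cradle (fixed): 52 mm above the bench. x: along the groove, towards the lip; z: up. Two wooden V-blocks (90 degree V, 14 mm thick, 72 mm wide, peaks 10 mm below this point) centred at +55 and -40 mm along x; between them open down to a base board 40 mm below. At the start the short roller lies in it.
- cradle_long_lip (a point): middle of the lower free edge of the long cradle's steel lip, 98 mm along x from the seat and 12 mm higher. The lip (44 mm wide, 6 mm thick, axes as the seat) runs on 22 mm in x to an upright bracket. The spindle fits under it, the cylinder does not. Enter tilted about 14 degrees, spindle low, flat end clear above the stop, then swing down.
- cradle_long_stop (a point): middle of the upper inner edge of the long cradle's wooden end stop (44 mm wide, 10 mm thick), 92 mm along -x from the seat and 8 mm lower. Between stop and bracket the roller has 7 mm of end play each way from the seat.
- cradle_short_seat (a point): where the centre of the short roller's cylinder lies when home in the short cradle (fixed): 52 mm above the bench. x: along the groove, towards the lip; z: up. Two wooden V-blocks (90 degree V, 14 mm thick, 72 mm wide, peaks 10 mm below this point) centred at +30 and -35 mm along x; between them open down to a base board 40 mm below. At the start it is empty.
- cradle_short_lip (a point): middle of the lower free edge of the short cradle's steel lip, 73 mm along x from the seat and 12 mm higher. The lip (44 mm wide, 6 mm thick, axes as the seat) runs on 22 mm in x to an upright bracket. The spindle fits under it, the cylinder does not. Enter tilted about 14 degrees, spindle low, flat end clear above the stop, then swing down.
- cradle_short_stop (a point): middle of the upper inner edge of the short cradle's wooden end stop (44 mm wide, 10 mm thick), 67 mm along -x from the seat and 8 mm lower. Between stop and bracket the roller has 7 mm of end play each way from the seat.
- roller_long: the long roller as a body (origin on its surface, turns as it rolls)
- roller_short: the short roller as a body (origin on its surface, turns as it rolls)
- carton_mid (a point): centre of a tall closed carton, 60 x 80 mm and 130 mm high, standing between the long roller and the cradles; leave it
- can_mid (a point): centre of an upright plain tin can, 66 mm in diameter, 100 mm high; leave it
- tape_mid (a point): centre of a roll of tape lying flat, 96 mm outside, 72 mm inside diameter, 45 mm high; leave it
- flat_carton_mid (a point): centre of a flat closed carton, 180 x 100 mm (x, y) and 60 mm high; leave it
There are look-alikes about, which are no part of the job. What is shaped like the roller_short but green is not meant.

How it is judged (in metres and radians):
At the end, for the whole second after the job is handed in: Each roller is at rest in the cradle of its own length, spindle under the lip: the cylinder's centre within 10 mm along, 4 mm across and 4 mm in height of the seat point, its axis within 0.05 rad of the groove, the end of the spindle no more than 10 mm short of its home (x of roller_long_mid in the frame of cradle_long_seat between -0.01 and 0.01 m and y of roller_long_mid in the frame of cradle_long_seat between -0.004 and 0.004 m and z of roller_long_mid in the frame of cradle_long_seat between -0.004 and 0.004 m and x of roller_long_tip in the frame of cradle_long_seat above 0.103 m and angle between the x axis of roller_long_mid and the x axis of cradle_long_seat, either way round below 0.05 rad and linear speed of each of roller_long, roller_short below 0.02 m/s and x of roller_short_mid in the frame of cradle_short_seat between -0.01 and 0.01 m and y of roller_short_mid in the frame of cradle_short_seat between -0.004 and 0.004 m and z of roller_short_mid in the frame of cradle_short_seat between -0.004 and 0.004 m and x of roller_short_tip in the frame of cradle_short_seat above 0.078 m and angle between the x axis of roller_short_mid and the x axis of cradle_short_seat, either way round below 0.05 rad); the robot touches nothing.
It fails at once if the tall carton is moved by more than 30 mm (distance of carton_mid from where it was at the start of the episode above 0.03 m).
It fails at once if the can is moved by more than 30 mm (distance of can_mid from where it was at the start of the episode above 0.03 m).
It fails at once if the roll of tape is moved by more than 30 mm (distance of tape_mid from where it was at the start of the episode above 0.03 m).
It fails at once if the flat carton is moved by more than 30 mm (distance of flat_carton_mid from where it was at the start of the episode above 0.03 m).
It also fails if it takes over 72 s, if anything falls off the work surface, if the arm or the gripper's body presses on something with over 40 N, if the wrist force passes 120 N, or if a joint passes its speed limit or range.

## Robot

A 7-joint arm with a two-finger parallel gripper is mounted at the origin on the work surface. World frame = base frame: x ahead of the robot, y to its left, z up, the work surface at z = 0. Lengths are in mm, angles in rad, forces in N, time in s.
With the tool pointing down it reaches from about 400 to 875 mm from the base axis. Payload 6.5 kg.
Tool frame: the origin (TCP) lies where the fingers leave the gripper's body, on its centre line; the fingertips stand 64 mm ahead of it and the grasp point (between the pads) lies 45 mm ahead of it; x points along the fingers, y is the direction in which the jaws open and shut, and the axes are right-handed (so a half turn about x gives the same grasp; the last joint's range is limited). The gripper opens to 88 mm and grips with 3 to 60 N. Pads are 18 mm wide; open, the fingers measure 123 mm over their backs; the gripper's body (75 mm by 187 mm) begins 45 mm behind the grasp point.
Start: joints at [1.082, 0.536, -0.004, 1.538, 0.003, 1.067, -0.071], TCP at [266.702, -592.756, 302.716] pointing down, gripper open.
Joint ranges: [-2.7, 2.7], [-0.37, 2.16], [-1.27, 1.26], [0.24, 2.4], [-1.31, 4.45], [0.19, 1.91], [-2.76, 2.76]. Speed limits (rad/s): [2.39, 2.39, 3.14, 3.14, 3.14, 3.14, 3.14].

## Interface

Orientations are given as a unit quaternion [w, x, y, z].
In Python, from cell import telemetry, imaging, ctrl, recognise, trace gives the robot as it stands.
- The arm moves only by the tool carry_out, never from a script. Its argument "moves" is one flat list of numbers, 7 for each row, row after row: the opening, from 0 (shut) to 1 (fully open), then the shift along the tool's x, y, z in mm, then the turn, a rotation vector about the tool's x, y, z in rad. A call has exactly 8 rows; each row shifts and turns the commanded pose from where the row before left it, along the tool's axes as they then stand; what a row does not reach is not made up. A row lasts 1/10 s, in which the tool goes at most 50 mm and 8.59 degrees, less where a joint would pass 70% of its speed; a pose out of reach is approached as far as the arm can. A call with a gripper value outside its range is refused whole. The fingers move at their own pace and stop on an object; the grip force is fixed at half the most. Time passes only in rows, so rows that do not move let the fingers close, or fill a call up. It gives the time, the measured TCP pose, the force and the opening at its end, in the units of the state.
- telemetry.sense(): the state, without advancing time (a new reading comes with each control period).
- imaging.camera(name): name is "side" or "top" or "wrist"; returns a dict with "image" (480x640x3 uint8, red, green, blue), "camera_matrix" (3x3 intrinsics, pixels), "distortion" ([k1, k2, p1, p2, k3] as OpenCV has them; the pictures are not rectified), "R" (3x3) and "t" (3): a world point X has camera coordinates R X + t. Camera axes: x right, y down, z forward; pixel columns grow to the right and rows downward; lengths in mm; the calibration is good to about 2 mm. A picture is of the moment at which its call begins. There is no depth.
- ctrl.close_job(): hands the job in, once; it reports no verdict.
Trained networks look in a picture, given as the dict that the camera call returned (one of the last four; its "shot" number tells which), for a name from the list of things; names that differ only in an ending like _2 or _b are one class to them, and where a whole thing is asked for, a point or a joint stands for the part that bears it (a point fixed in the world has none). Each returns a list of dicts, best first, with "p" (0 to 1); they miss things now and then, are a little off and sometimes report something else, mostly with a low value. They report only what shows in the picture. A call takes as long as a camera call. They do not tell look-alikes from the thing itself.
- recognise(picture, target): "location" ([column, row] in pixels, amid what is visible of it).
- trace(picture, target): "mask" (480x640 bool, what is visible of it) and "location" ([column, row] in pixels, amid what is visible of it).
The state is a dict: "t": time; "joint_positions": joint angles; "joint_velocities": joint speeds; "tau": joint torques, N m; "tcp_pos": TCP position; "eef_rot": TCP orientation; "ft_force": force on the tool from outside, world axes, zero at the start; "torque": the same for the moment, N m; "grip_width": finger opening in mm.
Only numpy, scipy, OpenCV 4.12 (cv2) and the standard library are available. Lean on these libraries where they do the work, as an engineer would, in place of code of your own. Each camera call takes 0.05 s, during which the arm holds its last target.

## Working session

There is one attempt and no reset: what is moved stays moved. The work goes in short steps, Python scripts to look and compute and a tool call to move; the robot and the scene stay as the last step left them, time stands still between calls to the robot, and variables do not carry over. Pictures are saved under pics/ and viewed, and the job is handed in when it is done.

Besides the shell and the picture viewer there is one more tool, called as name(argument=value, ...) on one line, values as JSON. carry_out: Moves the arm, as the interface text tells. Its arguments: {"type":"object","properties":{"moves":{"type":"array"}},"required":["moves"]}

```bash
ls; mkdir -p pics; python3 - <<'E'
from cell import telemetry, imaging
import cv2
print(telemetry.sense())
for n in ["side","top","wrist"]:
    p=imaging.camera(n); cv2.imwrite(f"pics/a_{n}.png",p["image"][:,:,::-1])
    print(n,p["camera_matrix"].tolist(),p["distortion"],p["R"].tolist() if hasattr(p["R"],'tolist') else p["R"],p["t"],p["shot"])
E
```

```text
pics
{'t': 0.0, 'joint_positions': array([ 1.08179994,  0.5371344 , -0.00441698,  1.53883917,  0.00262294,
        1.06727497, -0.07120423]), 'joint_velocities': array([ 0.00020426, -0.00297764, -0.00099085,  0.00046806,  0.00079791,
        0.00073504,  0.00015292]), 'tau': array([ 4.07136349e-04, -5.70975208e+01,  9.90990177e-01, -2.51601273e+01,
       -5.61360398e-02,  1.79792382e-02,  1.41410346e-04]), 'tcp_pos': array([ 266.4808902 , -592.33319733,  301.87300928]), 'eef_rot': array([-0.14783414, -0.69118614, -0.14894775,  0.6915355 ]), 'ft_force': array([ 0.33490956,  0.28660831, -0.48174301]), 'torque': array([0.00295622, 0.11398493, 0.01880171]), 'grip_width': 88.38822410598246}
side [[511.8425802488909, 0.0, 316.5715878615102], [0.0, 511.8425802488909, 245.66675429716275], [0.0, 0.0, 1.0]] [-0.07872847  0.          0.          0.          0.        ] [[-0.7761640208157397, -0.6303958897525977, -0.013055074652194153], [-0.48796099929635356, 0.6136488207485136, -0.6207488928380478], [0.3993287817786839, -0.4754325893089249, -0.7839007443969951]] [ 452.85984904  297.82492756 13
[... 158 characters left out ...]
        0.          0.        ] [[-0.05626684359157985, -0.9984031974462397, -0.005009754621362667], [-0.97528760464615, 0.056036492841195065, -0.2137147624607017], [0.21365423126120425, -0.007139103528054171, -0.9768832594865161]] [  36.57630151  578.86926339 1073.41736617] 2
wrist [[331.08346954667076, 0.0, 319.83645305578455], [0.0, 331.08346954667076, 240.7766494129174], [0.0, 0.0, 1.0]] [-0.06116719  0.          0.          0.          0.        ] [[0.4104777454400275, -0.9118682493053906, -0.0020775964951485447], [-0.8786520904218951, -0.396132790385509, 0.26655077636095237], [-0.24388219388817237, -0.1075876772224171, -0.9638186381338447]] [-650.28363724  -35.89411515  389.50113211] 3
```

View pics/a_side.png

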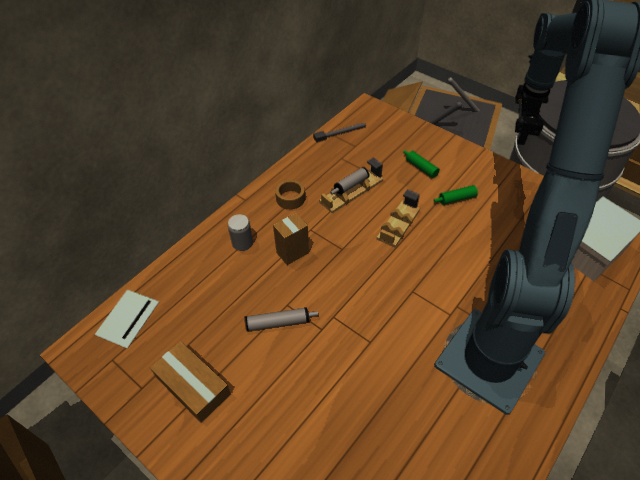

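View pics/a_top.png

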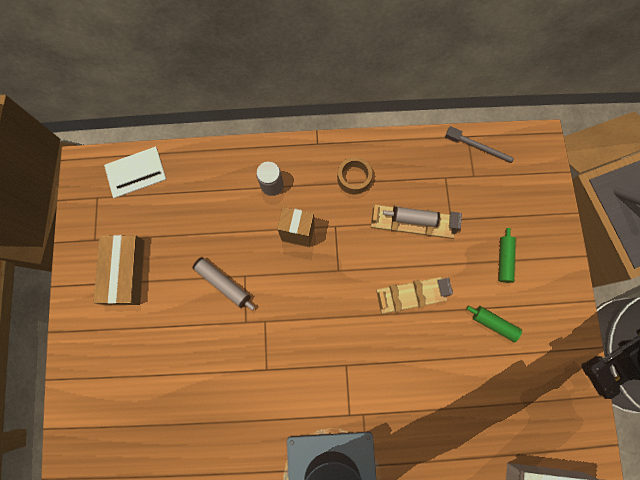

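View pics/a_wrist.png

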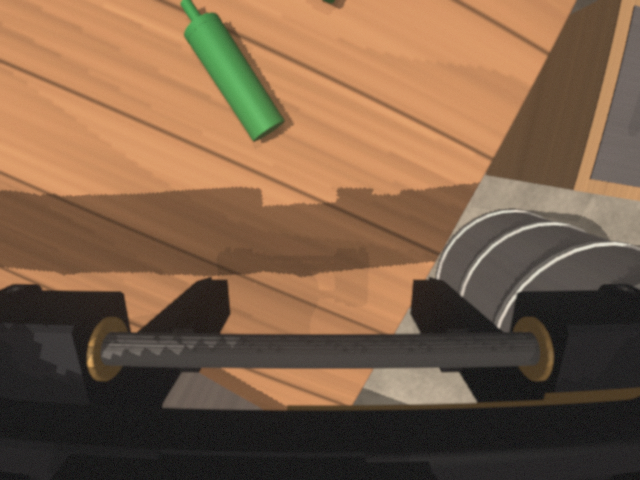

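The top view shows the long cradle at (415,218), the short cradle at (415,295), both with lips to the right. The short roller sits in the long cradle with its spindle to the left. The long roller lies at (222,283), spindle at lower right. The green look-alikes are at (507,255) and (495,322).

```bash
cat > h.py <<'E'
import numpy as np, cv2
from scipy.spatial.transform import Rotation as Rn
from scipy.optimize import least_squares
from cell import telemetry, imaging, recognise, trace
def ray(p,uv):
    K=np.array(p["camera_matrix"]);d=np.array(p["distortion"])
    n=cv2.undistortPoints(np.array([[uv]],float),K,d)[0,0]
    R=np.array(p["R"]);t=np.array(p["t"])
    return -R.T@t, R.T@np.array([n[0],n[1],1.])
def atz(p,uv,z):
    o,d=ray(p,uv); return o+d*(z-o[2])/d[2]
def tri(prs):
    A=np.zeros((3,3));b=np.zeros(3);L=[]
    for p,uv in prs:
        o,d=ray(p,uv);d=d/np.linalg.norm(d);M=np.eye(3)-np.outer(d,d);A+=M;b+=M@o;L.append((o,M))
    X=np.linalg.solve(A,b); return X,[np.linalg.norm(M@(X-o)) for o,M in L]
def proj(p,X):
    R=np.array(p["R"]);
    return cv2.projectPoints(np.array(X,float).reshape(-1,3),cv2.Rodrigues(R)[0],np.array(p["t"],float),np.array(p["camera_matrix"]),np.array(p["distortion"]))[0][:,0]
def pose():
    s=telemetry.sense();q=s["eef_rot"];return s["tcp_pos"],Rn.from_quat([q[1],q[2],q[3],q[0]]),s
E
python3 - <<'E'
from h import *
S=imaging.camera("side");T=imaging.camera("top")
for n in "roller_long_mid roller_short_mid roller_long_tip roller_short_tip cradle_long_seat cradle_long_lip cradle_long_stop cradle_short_seat cradle_short_lip cradle_short_stop carton_mid can_mid tape_mid flat_carton_mid".split():
    r=[recognise(c,n) for c in (S,T)]
    print(n,[[(np.round(x["location"],1).tolist(),round(x["p"],2)) for x in q[:3]] for q in r])
    if r[0] and r[1]:
        X,e=tri([(S,r[0][0]["location"]),(T,r[1][0]["location"])]);print("   ",X.round(1),np.round(e,1))
t,R,_=pose();print(t,R.as_matrix().round(3))
E
```

```text
roller_long_mid [[([278.3, 317.5], 0.75)], [([223.4, 287.2], 0.61)]]
    [500.2 259.7  28.3] [4.2 4.2]
roller_short_mid [[([350.3, 179.4], 0.92), ([459.0, 191.8], 0.8), ([423.4, 164.0], 0.64)], [([508.8, 255.7], 0.92), ([494.5, 325.7], 0.83), ([414.3, 216.1], 0.6)]]
    [ 623.8 -429.3  -11.8] [124.5 124.5]
roller_long_tip [[([276.9, 317.1], 0.86)], [([223.8, 283.6], 0.58)]]
    [509.1 259.1  21.2] [2.3 2.3]
roller_short_tip [[([420.3, 165.2], 0.98), ([456.1, 194.2], 0.93), ([350.3, 182.1], 0.8)], [([493.1, 324.1], 0.91)]]
    [ 395.9 -330.7  225.4] [51.5 51.5]
cradle_long_seat [[([355.1, 190.8], 0.67)], [([418.9, 223.6], 0.56)]]
    [ 650.3 -287.5  -14.9] [1.3 1.3]
cradle_long_lip [[([356.7, 191.4], 0.81), ([398.8, 217.7], 0.25)], [([422.7, 226.8], 0.61), ([222.9, 284.9], 0.59)]]
    [ 646.4 -298.4  -25.3] [2.4 2.4]
cradle_long_stop [[([353.4, 190.1], 0.85), ([239.1, 232.0], 0.49)], [([417.3, 224.0], 0.71), ([415.3, 216.0], 0.5)]]
    [ 649.1 -279.4   -5.1] [1.1 1.1]
cradle_short_seat [[([398.4, 218.9], 0.55)], [([410.5, 294.7], 0.9)]]
    [ 446.4 -233.4   32.9] [1.9 1.9]
cradle_short_lip [[([398.1, 218.3], 0.78)], [([413.1, 294.0], 0.74)]]
    [ 449.9 -241.3   26. ] [0.3 0.3]
cradle_short_stop [[([399.0, 216.9], 0.73)], [([412.2, 293.6], 0.86)]]
    [ 448.1 -237.4   37.8] [2.4 2.4]
carton_mid [[([287.3, 236.7], 0.74)], []]
can_mid [[([238.2, 231.5], 0.81)], [([268.6, 180.2], 0.7), ([413.3, 213.7], 0.7)]]
    [779.4 126.5  59. ] [2.7 2.7]
tape_mid [[([291.4, 193.4], 0.76), ([355.4, 189.9], 0.32)], [([358.2, 166.2], 0.57)]]
    [ 814.7 -131.6    0. ] [13. 13.]
flat_carton_mid [[([191.9, 381.9], 0.68), ([237.6, 232.4], 0.31)], [([119.9, 272.0], 0.73), ([414.1, 214.6], 0.17)]]
    [551.3 537.4  27.9] [1.4 1.4]
[ 266.67511689 -592.76648651  302.72652353] [[-0.     0.41  -0.912]
 [-0.    -0.912 -0.41 ]
 [-1.    -0.     0.   ]]
```

```bash
python3 - <<'E'
from h import *
T=cv2.imread("pics/a_top.png");S=cv2.imread("pics/a_side.png")
cv2.imwrite("pics/b1.png",cv2.resize(T[190:320,360:480],None,fx=5,fy=4.6,interpolation=cv2.INTER_CUBIC)[:600])
a=cv2.resize(S[150:250,310:430],None,fx=6,fy=6,interpolation=cv2.INTER_CUBIC);cv2.imwrite("pics/b2.png",a)
a=cv2.resize(T[250:320,185:265],None,fx=8,fy=8,interpolation=cv2.INTER_CUBIC);cv2.imwrite("pics/b3.png",a)
a=cv2.resize(S[295:340,235:330],None,fx=8,fy=8,interpolation=cv2.INTER_CUBIC);cv2.imwrite("pics/b4.png",a)
E
```

```text
(no output)
```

View pics/b1.png

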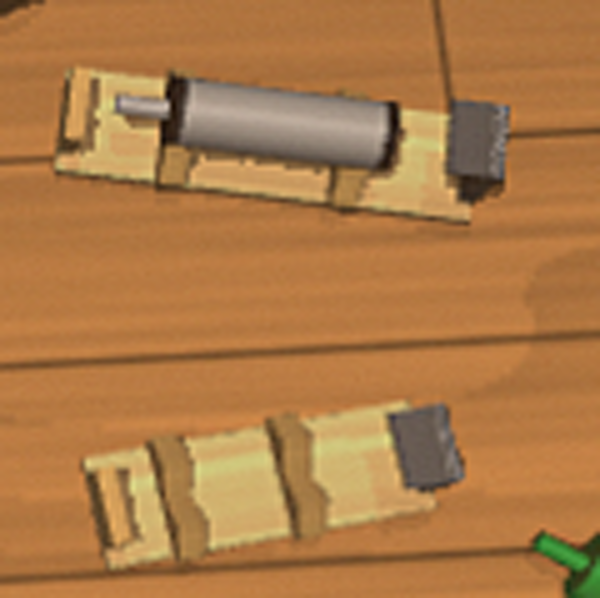

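View pics/b2.png

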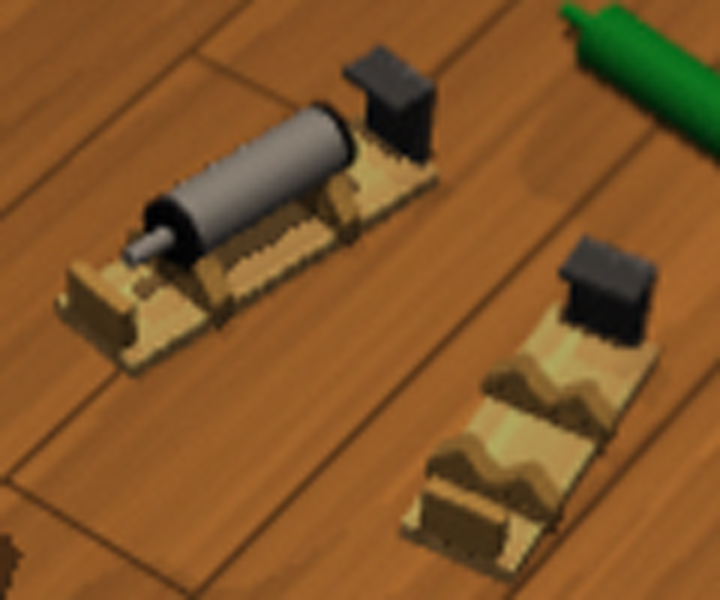

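View pics/b3.png

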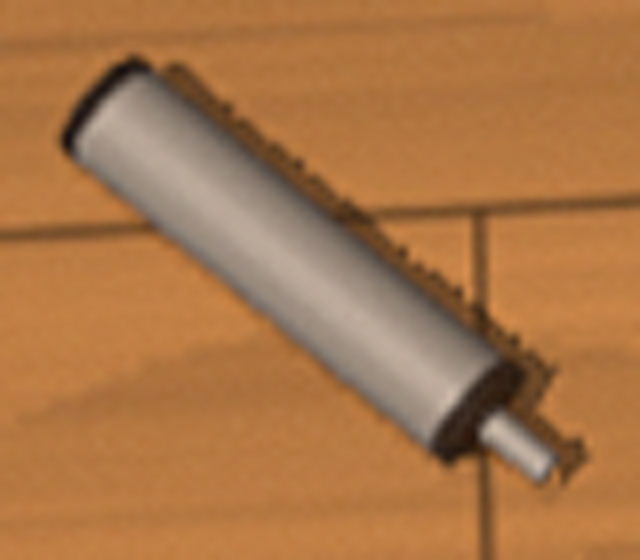

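View pics/b4.png

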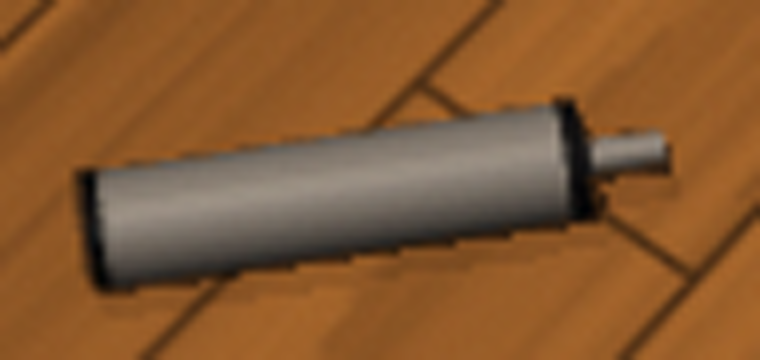

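```bash
python3 - <<'E'
from h import *
S=imaging.camera("side");T=imaging.camera("top");W=imaging.camera("wrist")
def b1(x,y): return (360+(x+.5)/5-.5,190+(y+.5)/4.6-.5)
for n,l,s in (("long",(450,138),(93,115)),("short",(398,450),(130,504))):
    L=atz(T,b1(*l),70);P=atz(T,b1(*s),44);d=(L-P)[:2];print(n,L,P,np.hypot(*d),np.degrees(np.arctan2(d[1],d[0])))
# long roller
def b3(x,y): return (185+(x+.5)/8-.5,250+(y+.5)/8-.5)
def b4(x,y): return (235+(x+.5)/8-.5,295+(y+.5)/8-.5)
print("tip",tri([(T,b3(543,470)),(S,b4(666,152))]), atz(T,b3(543,470),20))
print("spface",tri([(T,b3(488,415)),(S,b4(590,155))]))
t,R,_=pose()
Rw=np.array(W["R"]);c=-Rw.T@np.array(W["t"]);print("cam in tool",R.inv().apply(c-t),"fwd",R.inv().apply(Rw[2]),"right",R.inv().apply(Rw[0]))
E
```

```text
long [ 635.35921006 -348.02511948   70.        ] [ 667.13011047 -164.93520459   44.        ] 185.8260128467086 -99.84429272195744
short [ 458.54973754 -299.72617717   70.        ] [ 439.32953858 -164.58096317   44.        ] 136.5051094755389 -81.90574005375045
tip (array([434.7018909 , 182.02020045,  19.82923248]), [np.float64(3.0429392005958884), np.float64(3.0429392005957667)]) [437.42871559 183.38596857  20.        ]
spface (array([453.74535668, 199.59209025,  20.92076628]), [np.float64(2.9385172169290166), np.float64(2.9385172169290503)])
cam in tool [-81.6608117    1.37253452 -69.3473629 ] fwd [ 9.63846348e-01 -5.87907085e-04  2.66458012e-01] right [ 6.45861221e-04  9.99999783e-01 -1.29866696e-04]
```

```bash
cat >> h.py <<'E'
def down(psi,tilt=0.0):
    """tool pointing down, jaw y at azimuth psi (deg); tilt (deg) about tool y"""
    c,s=np.cos(np.radians(psi)),np.sin(np.radians(psi))
    M=np.array([[0,0,-1],[c,s,0],np.cross([0,0,-1],[c,s,0])]).T
    return Rn.from_matrix(M)*Rn.from_rotvec([0,np.radians(tilt),0])
def plan(wps,G=45.,start=None,q=1.0):
    """wps: (open, grasp point xyz or None, Rotation or None, rows)"""
    t,R,_=pose() if start is None else (*start,None)
    rows=[]
    g=t+R.apply([G,0,0]);
    for o,gp,Rt,n in wps:
        gp=g if gp is None else np.array(gp,float); Rt=(Rg if rows else R) if Rt is None else Rt
        g0=g; R0=Rg if rows else R
        dv=(R0.inv()*Rt).as_rotvec()
        for k in range(1,n+1):
            f=k/n
            gt=g0+(gp-g0)*f; Rk=R0*Rn.from_rotvec(dv*f); tt=gt-Rk.apply([G,0,0])
            d=np.round(R.inv().apply(tt-t)/q)*q; r=np.round((R.inv()*Rk).as_rotvec(),2)
            t=t+R.apply(d); R=R*Rn.from_rotvec(r)
            rows.append([o]+d.tolist()+r.tolist())
            if np.linalg.norm(d)>50 or np.linalg.norm(r)>.149: print("TOO FAST",len(rows))
        g=gp;Rg=Rt
    while len(rows)%8: rows.append([rows[-1][0]]+[0]*6)
    for i in range(0,len(rows),8):
        print("["+", ".join(",".join("%g"%(v+0) for v in r) for r in rows[i:i+8])+"]")
    print("end tcp",t.round(1),"grasp",(t+R.apply([G,0,0])).round(1))
E
python3 - <<'E'
from h import *
plan([(1,[560,-225,245],down(-9.8),12)])
E
```

```text
[1,1,-18,-35,-0.08,0,0, 1,1,-15,-36,-0.08,0,0, 1,1,-12,-37,-0.08,0,0, 1,1,-9,-38,-0.09,0,0, 1,1,-6,-39,-0.08,0,0, 1,1,-2,-39,-0.08,0,0, 1,1,0,-40,-0.08,0,0, 1,1,4,-39,-0.08,0,0]
[1,2,7,-38,-0.08,0,0, 1,1,10,-38,-0.08,0,0, 1,1,13,-37,-0.09,0,0, 1,1,16,-36,-0.08,0,0, 1,0,0,0,0,0,0, 1,0,0,0,0,0,0, 1,0,0,0,0,0,0, 1,0,0,0,0,0,0]
end tcp [ 560.2 -225.   289.7] grasp [ 560.2 -225.   244.7]
```

carry_out(moves=[1,1,-18,-35,-0.08,0,0,1,1,-15,-36,-0.08,0,0,1,1,-12,-37,-0.08,0,0,1,1,-9,-38,-0.09,0,0,1,1,-6,-39,-0.08,0,0,1,1,-2,-39,-0.08,0,0,1,1,0,-40,-0.08,0,0,1,1,4,-39,-0.08,0,0])

```text
t: 2.6
tcp_pos: [463.3, -345.9, 294.9]
eef_rot: [0.362, 0.607, 0.362, -0.607]
ft_force: [-0.0, -0.7, -0.6]
grip_width: 88.0
```

carry_out(moves=[1,2,7,-38,-0.08,0,0,1,1,10,-38,-0.08,0,0,1,1,13,-37,-0.09,0,0,1,1,16,-36,-0.08,0,0,1,0,0,0,0,0,0,1,0,0,0,0,0,0,1,0,0,0,0,0,0,1,0,0,0,0,0,0])

```text
t: 3.4
tcp_pos: [559.4, -226.6, 289.7]
eef_rot: [-0.456, -0.54, -0.455, 0.541]
ft_force: [0.4, 0.2, -0.3]
grip_width: 88.1
```

```bash
python3 - <<'E'
from h import *
t,R,s=pose();print(t,R.as_matrix().round(3).tolist(),s["joint_positions"].round(2))
W=imaging.camera("wrist");cv2.imwrite("pics/c.png",W["image"][:,:,::-1])
import pickle;pickle.dump(W,open("c.pkl","wb"))
E
```

```text
[ 559.38150005 -226.64891309  289.69886723] [[-0.001, 0.985, -0.17], [-0.001, -0.17, -0.985], [-1.0, -0.0, 0.001]] [ 0.55  0.49 -0.33  1.66  0.18  1.01 -0.01]
```

View pics/c.png

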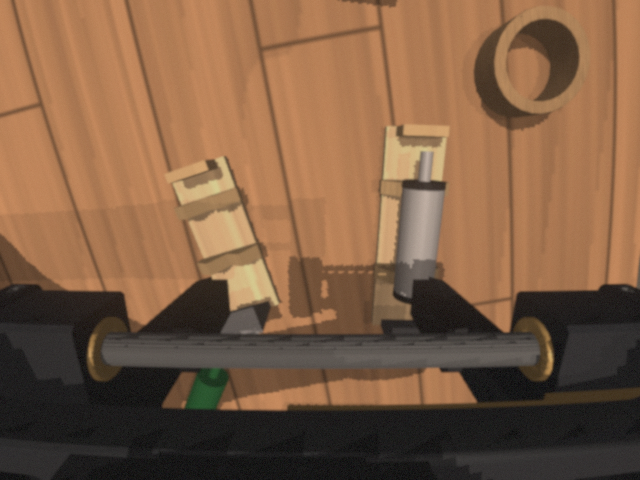

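carry_out(moves=[1,0,0,30,0,0,0,1,0,0,40,0,0,0,1,0,0,30,0,0,0,1,0,0,0,0,0,0,1,0,0,0,0,0,0,1,0,0,0,0,0,0,1,0,0,0,0,0,0,1,0,0,0,0,0,0])

```text
t: 4.25
tcp_pos: [543.9, -322.5, 289.8]
eef_rot: [0.457, 0.54, 0.457, -0.54]
ft_force: [-1.1, 0.7, -0.3]
grip_width: 87.8
```

```bash
python3 - <<'E'
from h import *
t,R,s=pose();print(t,R.as_matrix().round(3).tolist(),s["joint_positions"].round(2))
W=imaging.camera("wrist");cv2.imwrite("pics/d.png",W["image"][:,:,::-1])
import pickle;pickle.dump(W,open("d.pkl","wb"))
a=W["image"][:,:,::-1]
cv2.imwrite("pics/d1.png",cv2.resize(a[20:320,120:520],None,fx=2,fy=2,interpolation=cv2.INTER_CUBIC))
E
```

```text
[ 543.87622695 -322.52202366  289.82368032] [[0.0, 0.986, -0.166], [0.0, -0.166, -0.986], [-1.0, 0.0, -0.0]] [ 0.68  0.54 -0.31  1.59  0.18  1.04  0.16]
```

View pics/d1.png

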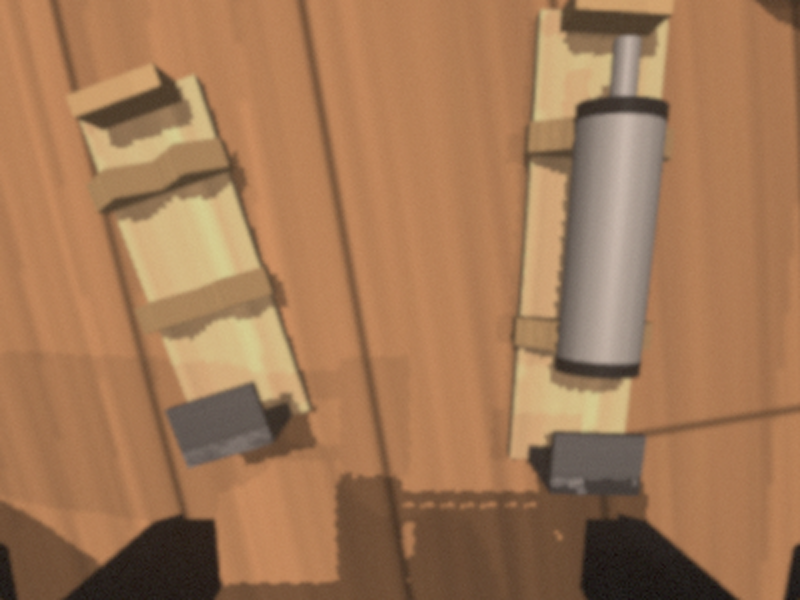

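```bash
python3 - <<'E'
import cv2,numpy as np
a=cv2.imread("pics/d.png")
A=cv2.resize(a[0:70,365:485],None,fx=5,fy=5,interpolation=cv2.INTER_CUBIC)
B=cv2.resize(a[40:110,140:260],None,fx=5,fy=5,interpolation=cv2.INTER_CUBIC)
cv2.imwrite("pics/d2.png",np.vstack([A,B])[:600])
A=cv2.resize(a[225:285,375:475],None,fx=5,fy=5,interpolation=cv2.INTER_CUBIC)
B=cv2.resize(a[200:260,190:290],None,fx=5,fy=5,interpolation=cv2.INTER_CUBIC)
cv2.imwrite("pics/d3.png",np.vstack([A,B]))
E
```

```text
(no output)
```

View pics/d2.png

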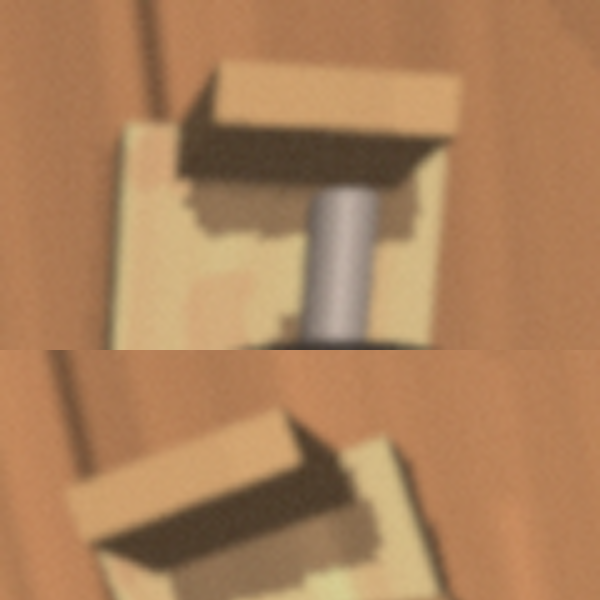

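View pics/d3.png

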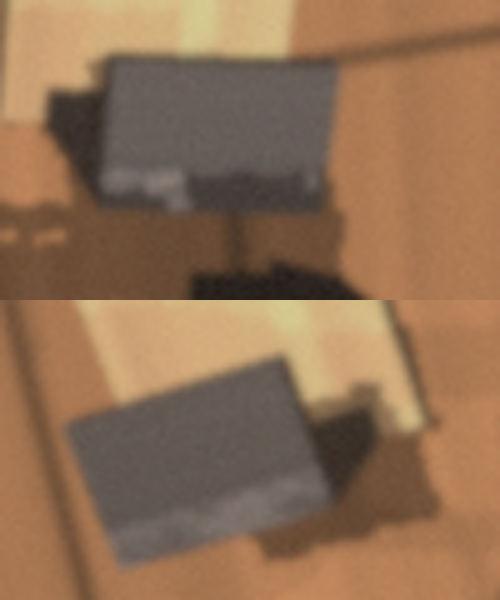

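```bash
cat > fit.py <<'E'
from h import *
import pickle
W=pickle.load(open("d.pkl","rb"))
def p5(off,u,v): return (off[0]+(u+.5)/5-.5,off[1]+(v+.5)/5-.5)
def fit(obj,img,x0,free=3):
    obj=np.array(obj,float);img=np.array(img)
    def w(q):
        c,s=np.cos(q[2]),np.sin(q[2]);o=obj.copy()
        o[:,0],o[:,1]=q[0]+c*obj[:,0]-s*obj[:,1],q[1]+s*obj[:,0]+c*obj[:,1];o[:,2]+=52+(q[3] if len(q)>3 else 0);return o
    r=least_squares(lambda q:(proj(W,w(q))-img).ravel(),x0)
    print(r.x[:2].round(1),np.degrees(r.x[2]).round(2),r.x[3:],(r.fun.reshape(-1,2)).round(1).tolist());return r.x
def obj(l,s): return [[l,-22,18],[l,22,18],[-s,-22,-8],[-s,22,-8],[-s-10,-22,-8],[-s-10,22,-8]]
L=[p5((375,225),110,57),p5((375,225),338,62),p5((365,0),213,125),p5((365,0),455,137),p5((365,0),220,62),p5((365,0),462,77)]
Sh=[p5((190,200),68,125),p5((190,200),283,56),p5((140,40),95,190),p5((140,40),303,112),p5((140,40),68,135),p5((140,40),283,62)]
for z in ([],[0.]):
    fit(obj(98,92),L,[650,-257,np.radians(-99)]+z);fit(obj(73,67),Sh,[449,-231,np.radians(-82)]+z)
def d1(u,v): return (120+(u+.5)/2-.5,20+(v+.5)/2-.5)
E
python3 fit.py
```

```text
[ 655.9 -254.1] -101.31 [] [[-0.0, 0.5], [0.1, 0.9], [0.3, -0.8], [0.1, -0.1], [-0.2, -0.3], [-0.2, -0.0]]
[ 449.3 -229. ] -82.48 [] [[-0.4, 0.0], [0.3, 0.1], [-1.3, 0.5], [0.5, -0.1], [0.1, 0.7], [0.7, -1.2]]
[ 656.3 -253.9] -101.31 [-1.49958459] [[0.1, -0.1], [0.1, 0.3], [0.4, -0.6], [-0.1, 0.1], [-0.1, 0.0], [-0.4, 0.3]]
[ 449.1 -228.8] -82.49 [-0.81258722] [[-0.4, -0.3], [0.1, -0.1], [-1.2, 0.6], [0.5, 0.1], [0.2, 0.8], [0.7, -1.0]]
```

```bash
cat >> fit.py <<'E'
a=atz(W,d1(622,97),72);b=atz(W,d1(598,376),72);c=a-b
s=np.array([655.9,-254.1]);x=np.array([np.cos(np.radians(-101.3)),np.sin(np.radians(-101.3))]);y=np.array([-x[1],x[0]])
for q in (a,b): print(q,np.dot(q[:2]-s,x),np.dot(q[:2]-s,y))
print(np.hypot(c[0],c[1]),np.degrees(np.arctan2(c[1],c[0])))
print("cam",-np.array(W["R"]).T@np.array(W["t"]))
E
python3 fit.py|tail -4
```

```text
[ 659.56391584 -204.7786027    72.        ] -49.0832153519419 -6.071448044897555
[ 637.8359616 -321.426592    72.       ] 69.56102169819368 -4.5214747420953145
118.65436107639773 79.4484718948966
cam [ 556.47189328 -255.83043568  371.53852794]
```

```bash
python3 - <<'E'
from h import *
plan([(1,[653.4,-266.6,120],down(-11.3),6)])
E
```

```text
[1,21,16,-12,0.01,0,0, 1,21,17,-13,0,0,0, 1,20,16,-12,0.01,0,0, 1,21,16,-13,0,0,0, 1,21,17,-12,0.01,0,0, 1,21,16,-13,0,0,0, 1,0,0,0,0,0,0, 1,0,0,0,0,0,0]
end tcp [ 653.8 -266.6  164.8] grasp [ 653.8 -266.6  119.8]
```

carry_out(moves=[1,21,16,-12,0.01,0,0,1,21,17,-13,0,0,0,1,20,16,-12,0.01,0,0,1,21,16,-13,0,0,0,1,21,17,-12,0.01,0,0,1,21,16,-13,0,0,0,1,0,0,0,0,0,0,1,0,0,0,0,0,0])

```text
t: 5.1
tcp_pos: [653.3, -267.2, 164.5]
eef_rot: [-0.448, -0.546, -0.449, 0.547]
ft_force: [-0.3, -0.2, 0.2]
grip_width: 88.0
```

```bash
python3 - <<'E'
from h import *
t,R,s=pose();print(t,R.as_matrix().round(3).tolist(),s["joint_positions"].round(2))
W=imaging.camera("wrist");cv2.imwrite("pics/e.png",W["image"][:,:,::-1])
import pickle;pickle.dump(W,open("e.pkl","wb"))
g=t+R.apply([45,0,0]);print(proj(W,[g,t+R.apply([167-52-45+45,0,0])]))
plan([(1,[653.4,-266.6,53],down(-11.3),4)])
E
```

```text
[ 653.32810951 -267.24294817  164.5219255 ] [[-0.001, 0.981, -0.196], [0.0, -0.196, -0.981], [-1.0, -0.001, 0.0]] [ 0.49  0.8  -0.26  1.45  0.24  0.93 -0.04]
[[316.36474564 315.35422888]
 [317.43007596 261.55131849]]
[1,17,0,0,0,0,0, 1,17,0,-1,0,0,0, 1,17,0,0,0,0,0, 1,16,0,-1,0,0,0, 1,0,0,0,0,0,0, 1,0,0,0,0,0,0, 1,0,0,0,0,0,0, 1,0,0,0,0,0,0]
end tcp [ 653.6 -266.5   98.4] grasp [ 653.6 -266.5   53.4]
```

View pics/e.png

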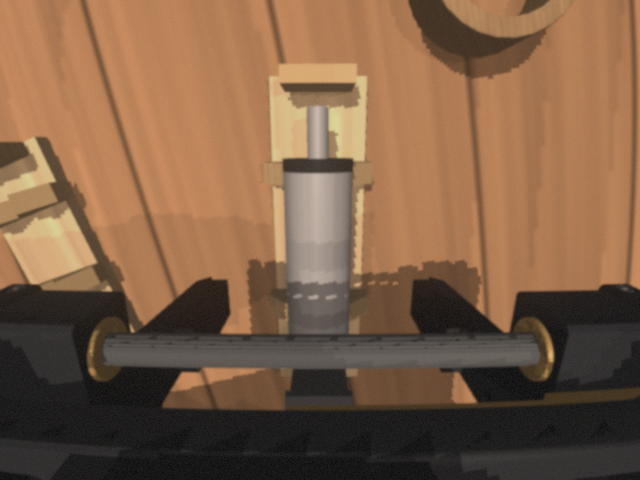

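carry_out(moves=[1,17,0,0,0,0,0,1,17,0,-1,0,0,0,1,17,0,0,0,0,0,1,16,0,0,0,0,0,1,0,0,0,0,0,0,0,0,0,0,0,0,0,0,0,0,0,0,0,0,0,0,0,0,0,0,0])

```text
t: 5.95
tcp_pos: [654.3, -266.8, 98.7]
eef_rot: [0.449, 0.547, 0.448, -0.547]
ft_force: [0.2, -0.1, 0.4]
grip_width: 66.2
```

carry_out(moves=[0,0,0,0,0,0,0,0,0,0,0,0,0,0,0,0,0,0,0,0,0,0,-20,0,0,0,0,0,0,-30,0,0,0,0,0,0,-40,0,0,0,0,0,0,-40,0,0,0,0,0,0,-20,0,0,0,0,0])

```text
t: 6.75
tcp_pos: [655.0, -267.0, 253.1]
eef_rot: [0.45, 0.548, 0.446, -0.546]
ft_force: [0.4, -0.2, -3.2]
grip_width: 39.4
```

```bash
python3 - <<'E'
from h import *
t,R,s=pose();print(t,R.as_matrix().round(3).tolist(),s["joint_positions"].round(2),s["grip_width"],s["ft_force"])
W=imaging.camera("wrist");cv2.imwrite("pics/f.png",W["image"][:,:,::-1])
import pickle;pickle.dump(W,open("f.pkl","wb"))
E
```

```text
[ 655.02318323 -266.97015416  253.090027  ] [[0.005, 0.98, -0.197], [-0.002, -0.197, -0.98], [-1.0, 0.006, 0.001]] [ 0.5   0.7  -0.28  1.4   0.21  1.07 -0.02] 39.353296287832066 [ 0.44937803 -0.194588   -3.23003203]
```

View pics/f.png

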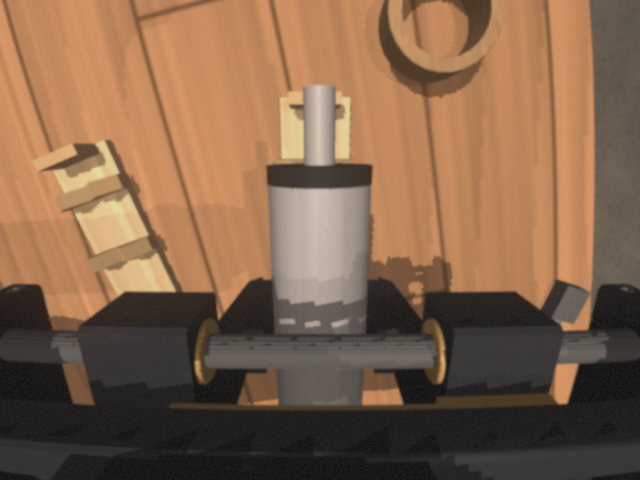

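```bash
python3 - <<'E'
from h import *
import pickle
W=pickle.load(open("f.pkl","rb"));t,R,_=pose()
for g in (-4,-2,0,2,4):
  for a in (0,2):
    ax=np.array([np.sin(np.radians(a)),0,-np.cos(np.radians(a))]);up=np.array([-np.cos(np.radians(a)),0,-np.sin(np.radians(a))])
    mid=np.array([45,0,0])-ax*g
    P=[mid+ax*88+up*6,mid+ax*60+up*20,mid+ax*60+up*6,mid+ax*60-up*20,mid+ax*60+np.array([0,20,0]),mid+ax*60-np.array([0,20,0])]
    print(g,a,proj(W,t+R.apply(P)).round(1).tolist())
E
```

```text
-4 0 [[319.0, 75.5], [318.8, 163.2], [319.0, 161.6], [319.3, 159.5], [373.6, 161.2], [264.6, 161.2]]
-4 2 [[319.0, 77.0], [318.8, 160.8], [319.0, 160.9], [319.3, 161.1], [372.7, 161.1], [265.6, 161.1]]
-2 0 [[319.0, 81.9], [318.8, 169.8], [319.0, 167.4], [319.3, 164.3], [373.4, 166.7], [264.8, 166.7]]
-2 2 [[319.0, 83.2], [318.8, 167.2], [319.0, 166.6], [319.3, 165.8], [372.5, 166.6], [265.8, 166.5]]
0 0 [[319.0, 88.3], [318.8, 176.3], [319.0, 173.2], [319.3, 169.1], [373.2, 172.2], [265.0, 172.2]]
0 2 [[319.0, 89.4], [318.8, 173.7], [319.0, 172.3], [319.3, 170.5], [372.3, 172.0], [266.0, 171.9]]
2 0 [[319.0, 94.6], [318.8, 182.8], [319.0, 179.0], [319.3, 173.8], [373.0, 177.7], [265.3, 177.7]]
2 2 [[319.0, 95.5], [318.8, 180.1], [319.0, 178.0], [319.3, 175.2], [372.2, 177.4], [266.1, 177.3]]
4 0 [[319.0, 100.9], [318.8, 189.2], [319.0, 184.7], [319.3, 178.5], [372.8, 183.1], [265.5, 183.1]]
4 2 [[319.0, 101.6], [318.8, 186.4], [319.0, 183.6], [319.3, 179.8], [372.0, 182.7], [266.3, 182.7]]
```

```bash
cat >> h.py <<'E'
def place(seat,az,mx,mz,tilt,g,h):
    """grasp point + rotation so that roller mid is at seat-frame (mx,0,mz), spindle along az, spindle low by tilt deg. g: grasp coordinate along roller; h: roller axis below grasp pt"""
    R=down(az-90 if False else az+270,-tilt)
    u=np.array([np.cos(np.radians(az)),np.sin(np.radians(az)),0])
    mid=np.array([seat[0],seat[1],52.])+u*mx+np.array([0,0,mz])
    gp=mid-R.apply([h,0,-g*-1*-1]) if False else mid-R.apply([h,0,g])
    return gp,R
SS=(449.1,-228.9);SA=-82.5
E
python3 - <<'E'
from h import *
gp,R=place(SS,SA,-22,110,0,-1.5,1.5);print(gp,R.as_matrix().round(2).tolist())
plan([(0,gp,R,20)])
E
```

```text
[ 446.03263448 -205.60104576  163.5       ] [[0.0, -0.99, -0.13], [0.0, -0.13, 0.99], [-1.0, 0.0, 0.0]]
TOO FAST 9
[0,2,-11,-1,0.14,0,0, 0,3,-11,1,0.14,0,0, 0,2,-11,2,0.14,0,0, 0,2,-10,3,0.14,0,0, 0,2,-10,5,0.14,0,0, 0,3,-9,6,0.14,0,0, 0,2,-8,8,0.14,0,0, 0,2,-7,8,0.14,0,0]
[0,2,-5,10,0.15,-0.01,0, 0,3,-4,10,0.14,0,0, 0,2,-3,11,0.14,0,0, 0,2,-1,10,0.14,0,0, 0,3,0,11,0.14,0,0, 0,2,2,11,0.14,0,0, 0,2,3,11,0.14,0,0, 0,3,5,9,0.14,0,0]
[0,2,6,9,0.14,0,0, 0,2,8,9,0.14,0,0, 0,3,8,7,0.14,0,0, 0,2,9,6,0.14,0,0, 0,0,0,0,0,0,0, 0,0,0,0,0,0,0, 0,0,0,0,0,0,0, 0,0,0,0,0,0,0]
end tcp [ 446.1 -205.1  208.6] grasp [ 446.  -205.3  163.6]
```

carry_out(moves=[0,2,-11,-1,0.14,0,0,0,3,-11,1,0.14,0,0,0,2,-11,2,0.14,0,0,0,2,-10,3,0.14,0,0,0,2,-10,5,0.14,0,0,0,3,-9,6,0.14,0,0,0,2,-8,8,0.14,0,0,0,2,-7,8,0.14,0,0])

```text
t: 7.6
tcp_pos: [568.7, -241.0, 229.3]
eef_rot: [-0.087, -0.701, -0.087, 0.702]
ft_force: [-0.7, 0.4, -2.0]
grip_width: 39.1
```

carry_out(moves=[0,2,-5,10,0.14,0,0,0,3,-4,10,0.14,0,0,0,2,-3,11,0.14,0,0,0,2,-1,10,0.14,0,0,0,3,0,11,0.14,0,0,0,2,2,11,0.14,0,0,0,2,3,11,0.14,0,0,0,3,5,9,0.14,0,0])

```text
t: 8.4
tcp_pos: [484.9, -217.5, 210.6]
eef_rot: [0.299, -0.641, 0.299, 0.641]
ft_force: [-0.5, 0.8, -3.1]
grip_width: 39.2
```

```bash
python3 - <<'E'
from h import *
t,R,s=pose();print(t,R.as_matrix().round(3).tolist(),s["joint_positions"].round(2),s["grip_width"],s["ft_force"])
gp,R=place(SS,SA,-22,110,0,-1.5,1.5)
plan([(0,gp,R,5)])
E
```

```text
[ 484.93637025 -217.47751157  210.5991386 ] [[-0.0, -0.766, -0.643], [0.001, -0.643, 0.766], [-1.0, -0.0, 0.001]] [ 0.15  0.47  0.24  1.94 -0.16  0.75 -1.96] 39.21023934690452 [-0.51226139  0.78352039 -3.10598108]
[0,0,4,7,0.11,0,0, 0,1,6,6,0.12,0,0, 0,0,5,6,0.11,0,0, 0,1,7,5,0.11,0,0, 0,0,7,4,0.12,0,0, 0,0,0,0,0,0,0, 0,0,0,0,0,0,0, 0,0,0,0,0,0,0]
end tcp [ 445.8 -205.5  208.6] grasp [ 445.8 -205.5  163.6]
```

carry_out(moves=[0,0,4,7,0.11,0,0,0,1,6,6,0.12,0,0,0,0,5,6,0.11,0,0,0,1,7,5,0.11,0,0,0,0,7,4,0.12,0,0,0,0,0,0,0,0,0,0,0,0,0,0,0,0,0,0,0,0,0,0,0])

```text
t: 9.2
tcp_pos: [447.1, -206.4, 208.9]
eef_rot: [-0.465, 0.533, -0.465, -0.533]
ft_force: [0.1, -0.2, -4.2]
grip_width: 39.0
```

```bash
python3 - <<'E'
from h import *
t,R,s=pose();print(t,R.as_matrix().round(3).tolist(),s["joint_positions"].round(2),s["grip_width"],s["ft_force"])
gp,R=place(SS,SA,-22,70,14,-1.5,1.5)
plan([(0,gp,R,6)])
E
```

```text
[ 447.11608352 -206.41371112  208.85115739] [[0.001, -0.991, -0.136], [-0.0, -0.136, 0.991], [-1.0, -0.001, -0.0]] [ 0.03  0.43  0.38  2.04 -0.24  0.71 -2.44] 39.00198624750038 [ 0.10854689 -0.15429177 -4.1727747 ]
[0,7,0,-2,0,-0.04,0, 0,6,0,-2,0,-0.04,0, 0,7,1,-2,0,-0.04,0, 0,7,0,-3,0,-0.04,0, 0,6,0,-2,0,-0.04,0, 0,7,0,-3,0.01,-0.04,0, 0,0,0,0,0,0,0, 0,0,0,0,0,0,0]
end tcp [ 447.5 -216.4  167.6] grasp [ 446.1 -205.8  123.9]
```

carry_out(moves=[0,7,0,-2,0,-0.04,0,0,6,0,-2,0,-0.04,0,0,7,1,-2,0,-0.04,0,0,7,0,-3,0,-0.04,0,0,6,0,-2,0,-0.04,0,0,7,0,-3,0.01,-0.04,0,0,0,0,0,0,0,0,0,0,0,0,0,0,0])

```text
t: 10.0
tcp_pos: [447.1, -216.7, 167.4]
eef_rot: [0.52, -0.463, 0.409, 0.59]
ft_force: [-0.3, -0.0, -3.2]
grip_width: 39.5
```

```bash
python3 - <<'E'
from h import *
t,R,s=pose();print(t,t+R.apply([45,0,0]),R.as_matrix().round(3).tolist(),s["joint_positions"].round(2),s["grip_width"],s["ft_force"])
W=imaging.camera("wrist");cv2.imwrite("pics/g.png",W["image"][:,:,::-1])
S=imaging.camera("side");T=imaging.camera("top")
A=cv2.resize(S["image"][150:270,350:470,::-1],None,fx=4,fy=4,interpolation=cv2.INTER_CUBIC)
B=cv2.resize(T["image"][230:350,350:430,::-1],None,fx=4,fy=4,interpolation=cv2.INTER_CUBIC)
cv2.imwrite("pics/g2.png",np.hstack([A,B]))
E
```

```text
[ 447.07570036 -216.73180612  167.44398948] [ 445.66887558 -206.17073296  123.72346137] [[-0.031, -0.992, -0.12], [0.235, -0.124, 0.964], [-0.972, 0.002, 0.237]] [ 0.27  0.56  0.25  1.96 -0.45  0.84 -2.19] 39.47507117727564 [-0.32657069 -0.00477365 -3.21297856]
```

View pics/g.png

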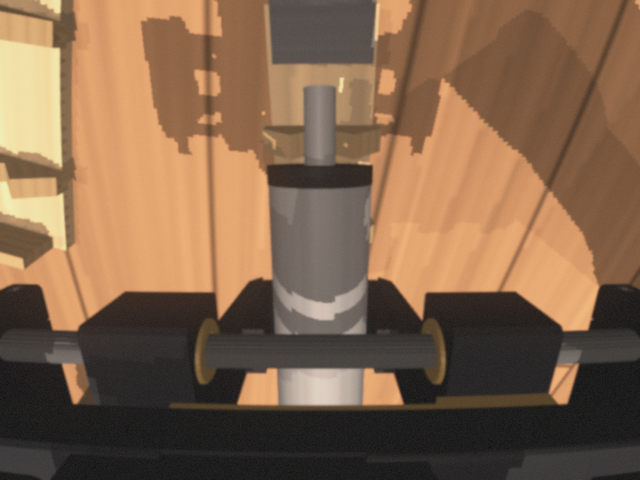

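View pics/g2.png

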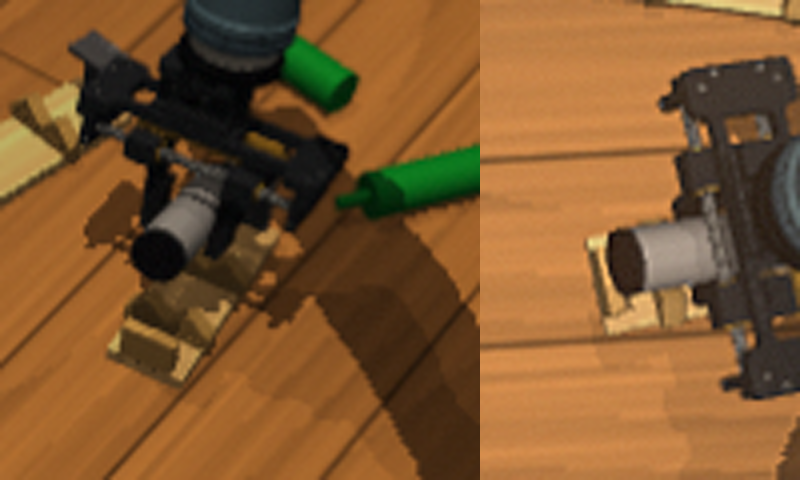

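```bash
python3 - <<'E'
from h import *
a=place(SS,SA,-22,16,14,-1.5,1.5);b=place(SS,SA,1,16,14,-1.5,1.5)
plan([(0,*a,5),(0,*b,3)])
E
```

```text
[0,11,0,-3,0,0,0, 0,10,0,-2,0,0,0, 0,11,0,-3,0,0,0, 0,10,0,-3,0,0,0, 0,11,0,-3,-0.01,-0.01,0, 0,-2,0,-7,0,0,0, 0,-2,0,-7,0,0,0, 0,-2,0,-8,0,0,0]
end tcp [ 450.4 -239.7  113.5] grasp [ 448.9 -228.7   69.9]
```

carry_out(moves=[0,11,0,-3,0,0,0,0,10,0,-2,0,0,0,0,11,0,-3,0,0,0,0,10,0,-3,0,0,0,0,11,0,-3,-0.01,-0.01,0,0,0,0,0,0,0,0,0,0,0,0,0,0,0,0,0,0,0,0,0,0])

```text
t: 10.95
tcp_pos: [446.7, -217.6, 112.8]
eef_rot: [0.52, -0.462, 0.404, 0.594]
ft_force: [-1.7, -0.1, -3.2]
grip_width: 39.0
```

carry_out(moves=[0,-2,0,-7,0,0,0,0,-2,0,-7,0,0,0,0,-2,0,-8,0,0,0,0,0,0,0,0,0,0,0,0,0,0,0,0,0,0,0,0,0,0,0,0,0,0,0,0,0,0,0,0,0,0,0,0,0,0])

```text
t: 11.75
tcp_pos: [449.9, -239.7, 113.0]
eef_rot: [0.52, -0.462, 0.404, 0.595]
ft_force: [-0.9, -1.4, -2.5]
grip_width: 39.1
```

```bash
python3 - <<'E'
from h import *
t,R,s=pose();print(t,t+R.apply([45,0,0]),R.as_matrix().round(3).tolist(),s["joint_positions"].round(2),s["grip_width"],s["ft_force"])
W=imaging.camera("wrist");cv2.imwrite("pics/i.png",W["image"][:,:,::-1])
S=imaging.camera("side");T=imaging.camera("top")
A=cv2.resize(S["image"][150:270,350:470,::-1],None,fx=4,fy=4,interpolation=cv2.INTER_CUBIC)
B=cv2.resize(T["image"][230:350,350:430,::-1],None,fx=4,fy=4,interpolation=cv2.INTER_CUBIC)
cv2.imwrite("pics/i2.png",np.hstack([A,B]))
w=[]
for th in (10,7,4,2,0):
    w.append((0,*place(SS,SA,1,37*np.tan(np.radians(th))+(1 if th else 0),th,-1.5,1.5),2 if th>4 else 1))
plan(w,q=.5)
E
```

```text
[ 449.91705544 -239.65057872  113.01720046] [ 448.43352874 -228.60424327   69.419292  ] [[-0.033, -0.991, -0.129], [0.245, -0.134, 0.96], [-0.969, -0.0, 0.248]] [ 0.34  0.67  0.22  1.93 -0.49  0.77 -2.1 ] 39.08200405719867 [-0.86896523 -1.39703403 -2.49588717]
[0,4,-0.5,0.5,0,0.04,0, 0,4,0,1,0,0.04,0, 0,1,0,1,0,0.02,0, 0,1,0,1,0,0.03,0, 0,2,0,2.5,0,0.05,0, 0,1.5,0,1.5,0,0.04,0, 0,2.5,0,1.5,0,0.03,0, 0,0,0,0,0,0,0]
end tcp [ 448.9 -228.4   98.4] grasp [ 448.9 -228.4   53.4]
```

View pics/i.png

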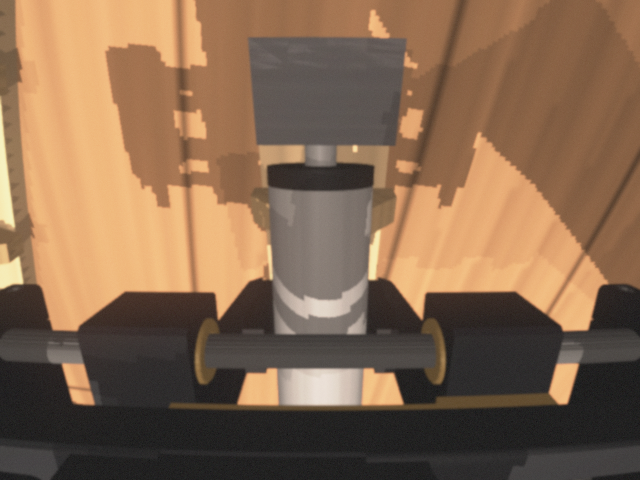

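View pics/i2.png

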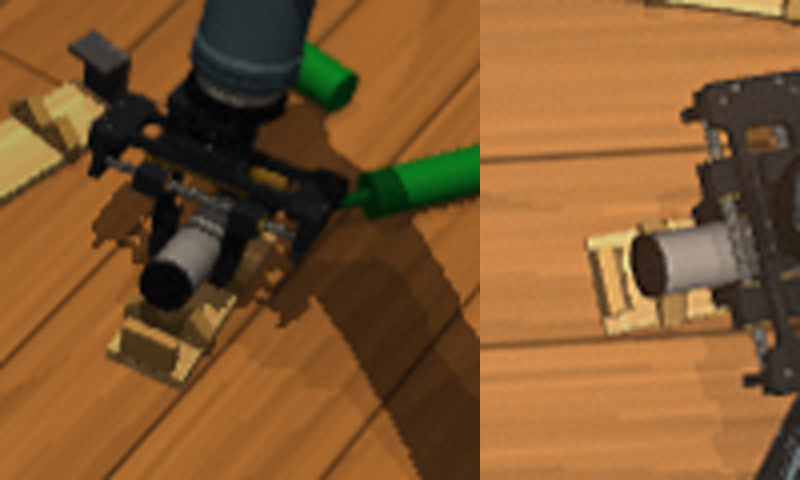

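carry_out(moves=[0,4,0.5,0.5,0,0.04,0,0,4,0.5,1,0,0.04,0,0,1,0,1,0,0.02,0,0,1,0,1,0,0.03,0,0,2,0,2.5,0,0.05,0,0,1.5,0,1.5,0,0.04,0,0,0,0,0,0,0,0,0,0,0,0,0,0,0])

```text
t: 12.7
tcp_pos: [447.7, -230.1, 101.0]
eef_rot: [0.473, -0.524, 0.458, 0.541]
ft_force: [-0.1, 0.1, -3.4]
grip_width: 38.8
```

```bash
python3 - <<'E'
from h import *
t,R,s=pose();print(t,t+R.apply([45,0,0]),R.as_matrix().round(3).tolist(),s["joint_positions"].round(2),s["grip_width"],s["ft_force"],s["torque"])
W=imaging.camera("wrist");cv2.imwrite("pics/j.png",W["image"][:,:,::-1])
S=imaging.camera("side");T=imaging.camera("top")
A=cv2.resize(S["image"][150:270,350:470,::-1],None,fx=4,fy=4,interpolation=cv2.INTER_CUBIC)
B=cv2.resize(T["image"][230:350,350:430,::-1],None,fx=4,fy=4,interpolation=cv2.INTER_CUBIC)
cv2.imwrite("pics/j2.png",np.hstack([A,B]))
plan([(0,*place(SS,SA,1,0,0,-1.5,1.5),2)],q=.5)
E
```

```text
[ 447.67802977 -230.11957201  100.99110875] [ 447.49255442 -228.73508104   56.01279415] [[-0.004, -0.991, -0.134], [0.031, -0.134, 0.991], [-1.0, -0.0, 0.031]] [ 0.16  0.65  0.3   2.04 -0.42  0.53 -2.23] 38.80224545381042 [-0.08165561  0.05710982 -3.42749974] [ 0.06738521  0.00124649 -0.03041172]
[0,1.5,-1,1,0,0.02,0, 0,1,-0.5,1,0,0.01,0, 0,0,0,0,0,0,0, 0,0,0,0,0,0,0, 0,0,0,0,0,0,0, 0,0,0,0,0,0,0, 0,0,0,0,0,0,0, 0,0,0,0,0,0,0]
end tcp [ 449.  -228.6   98.5] grasp [ 449.  -228.6   53.5]
```

View pics/j.png

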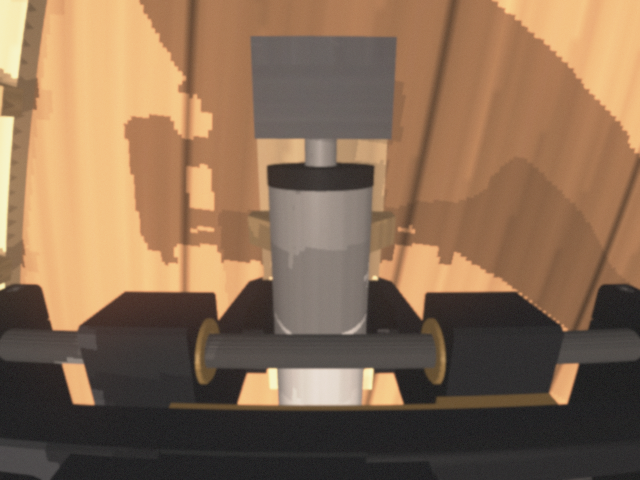

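View pics/j2.png

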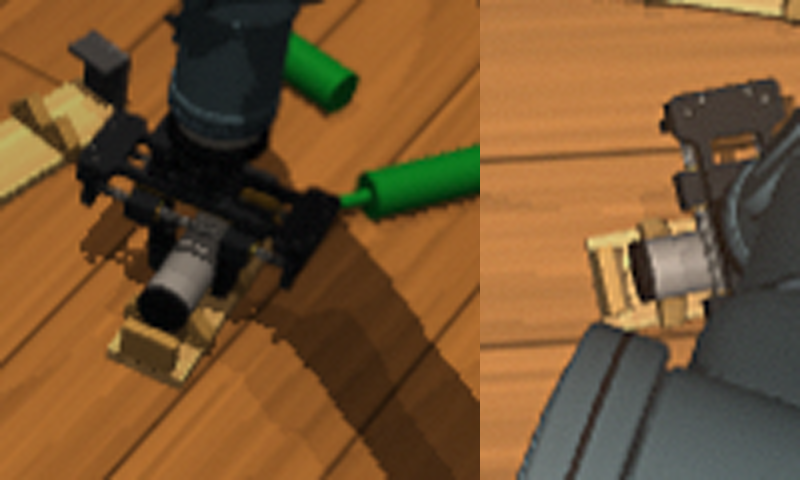

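carry_out(moves=[0,1.5,0,1,0,0.02,0,0,1,0,0,0,0.01,0,0,0.5,0,0,0,0,0,0,0,0,0,0,0,0,0,0,0,0,0,0,0,0,0,0,0,0,0,0,0,0,0,0,0,0,0,0,0,0,0,0,0,0])

```text
t: 13.65
tcp_pos: [447.3, -230.3, 99.7]
eef_rot: [-0.466, 0.532, -0.466, -0.531]
ft_force: [-7.0, 1.0, 23.2]
grip_width: 39.2
```

```bash
python3 - <<'E'
from h import *
t,R,s=pose();print(t,t+R.apply([45,0,0]),R.as_matrix().round(3).tolist(),s["grip_width"],s["ft_force"],s["torque"])
W=imaging.camera("wrist");cv2.imwrite("pics/k.png",W["image"][:,:,::-1])
E
```

```text
[ 447.32689674 -230.31516925   99.71037336] [ 447.38458231 -230.32880532   54.7104124 ] [[0.001, -0.991, -0.132], [-0.0, -0.132, 0.991], [-1.0, -0.001, -0.0]] 39.22084377211819 [-6.98776774  0.96354512 23.18203455] [0.53359326 1.19765172 0.07742034]
```

View pics/k.png

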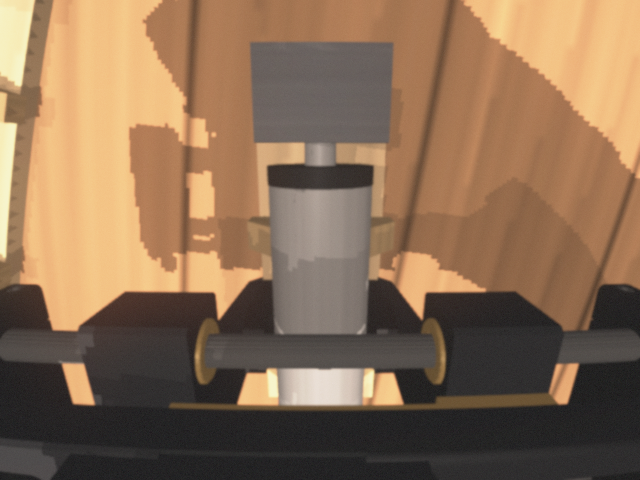

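carry_out(moves=[0,-0.5,1,0,0,0,0,0,0,0,0,0,0,0,0.6,0,0,0,0,0,0,1,0,0,0,0,0,0,1,0,0,0,0,0,0,1,0,0,0,0,0,0,1,0,0,0,0,0,0,1,0,0,0,0,0,0])

```text
t: 14.5
tcp_pos: [446.5, -229.4, 98.3]
eef_rot: [0.466, -0.532, 0.465, 0.532]
ft_force: [-0.4, -0.0, -0.9]
grip_width: 84.7
```

```bash
python3 - <<'E'
from h import *
t,R,s=pose();print(t,t+R.apply([45,0,0]),s["grip_width"],s["ft_force"],s["torque"])
W=imaging.camera("wrist");cv2.imwrite("pics/l.png",W["image"][:,:,::-1])
E
```

```text
[ 446.45646988 -229.36601229   98.29956012] [ 446.45870086 -229.36300074   53.29956028] 84.72523701301164 [-0.36233552 -0.01403015 -0.85539299] [ 0.13264491 -0.06370822  0.02478456]
```

View pics/l.png

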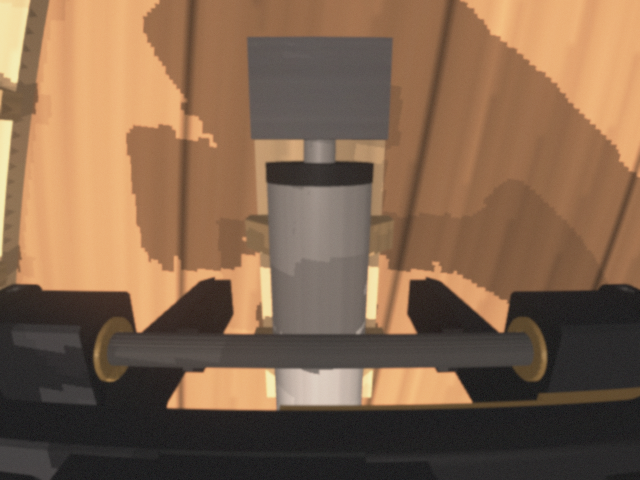

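carry_out(moves=[1,-15,0,0,0,0,0,1,-30,0,0,0,0,0,1,-40,0,0,0,0,0,1,-40,0,0,0,0,0,1,-35,0,0,0,0,0,1,0,0,0,0,0,0,1,0,0,0,0,0,0,1,0,0,0,0,0,0])

```text
t: 15.35
tcp_pos: [445.8, -228.9, 257.2]
eef_rot: [0.465, -0.532, 0.466, 0.533]
ft_force: [-0.5, -0.7, -0.4]
grip_width: 88.0
```

```bash
python3 - <<'E'
from h import *
import pickle
t,R,s=pose();print(t,s["joint_positions"].round(2))
W=imaging.camera("wrist");S=imaging.camera("side");pickle.dump((W,S),open("m.pkl","wb"))
cv2.imwrite("pics/m.png",W["image"][:,:,::-1])
cv2.imwrite("pics/m2.png",cv2.resize(S["image"][170:270,350:470,::-1],None,fx=6,fy=6,interpolation=cv2.INTER_CUBIC))
plan([(1,[500,190,230],down(-40),17)])
E
```

```text
[ 445.80633378 -228.89038063  257.23484206] [-0.01  0.37  0.49  1.99 -0.24  0.83 -2.4 ]
[1,-1,-6,24,-0.14,0,0, 1,-1,-10,23,-0.13,0,0, 1,-1,-13,21,-0.14,0,0, 1,-1,-15,20,-0.13,0,0, 1,-1,-18,17,-0.14,0,0, 1,-1,-20,15,-0.14,0,0, 1,-1,-22,11,-0.13,0,0, 1,-1,-23,9,-0.14,0,0]
[1,-1,-25,5,-0.13,0,0, 1,-1,-24,2,-0.14,0,0, 1,-1,-25,-1,-0.13,0,0, 1,-2,-25,-4,-0.14,0,0, 1,-1,-23,-8,-0.14,0,0, 1,-1,-23,-11,-0.13,0,0, 1,-1,-20,-14,-0.14,0,0, 1,-1,-19,-17,-0.13,0,0]
[1,-1,-16,-19,-0.14,0,0, 1,0,0,0,0,0,0, 1,0,0,0,0,0,0, 1,0,0,0,0,0,0, 1,0,0,0,0,0,0, 1,0,0,0,0,0,0, 1,0,0,0,0,0,0, 1,0,0,0,0,0,0]
end tcp [500.2 190.4 275.2] grasp [500.1 190.5 230.2]
```

View pics/m.png

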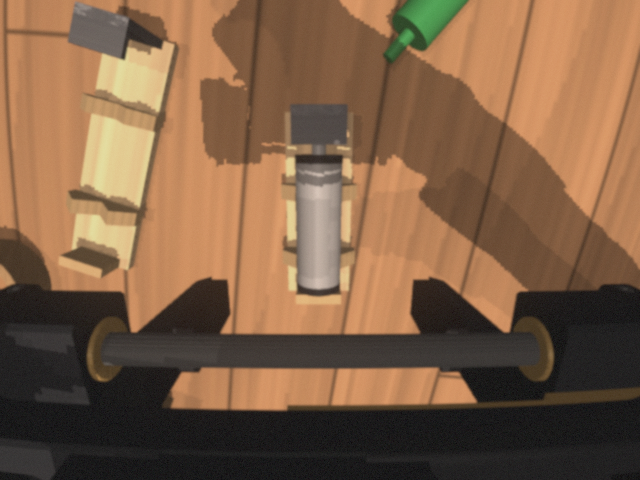

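View pics/m2.png

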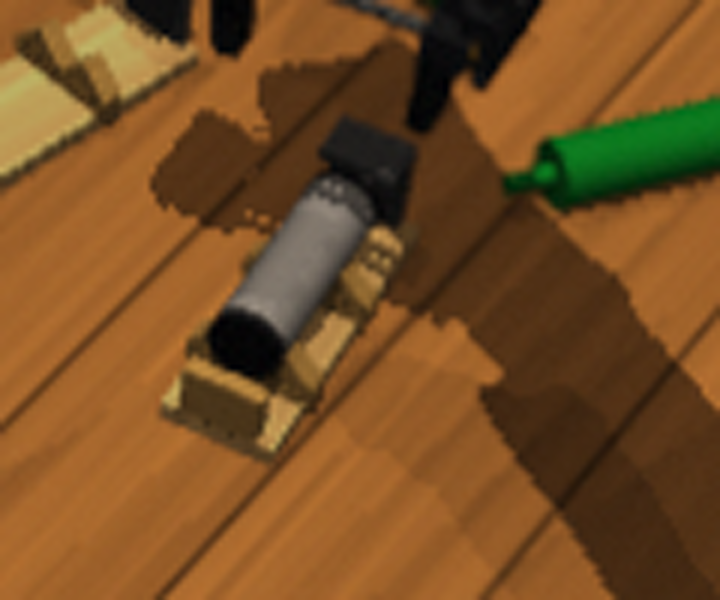

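```bash
python3 - <<'E'
from h import *
import pickle
W,S=pickle.load(open("m.pkl","rb"))
print("cam",-np.array(W["R"]).T@np.array(W["t"]))
cv2.imwrite("pics/m3.png",cv2.resize(W["image"][95:310,270:370,::-1],None,fx=2.75*2,fy=2.75,interpolation=cv2.INTER_CUBIC))
u=np.array([np.cos(np.radians(SA)),np.sin(np.radians(SA)),0]);v=np.array([-u[1],u[0],0])
s=np.array([*SS,52])
P=[s+u*a+v*b+[0,0,c] for a,b,c in [(60,0,20),(-60,0,20),(-60,20,0),(-60,0,-20),(73,22,18),(73,-22,18),(-67,22,-8),(-67,-22,-8),(60,20,0),(60,-20,0)]]
print(proj(W,P).round(1).tolist())
E
```

```text
cam [ 456.33222485 -297.95920323  338.86298457]
[[317.2, 161.0], [317.1, 300.6], [296.0, 291.1], [317.3, 282.9], [289.1, 143.9], [345.3, 144.1], [294.6, 294.3], [339.9, 294.4], [293.7, 160.1], [341.0, 160.2]]
```

View pics/m3.png

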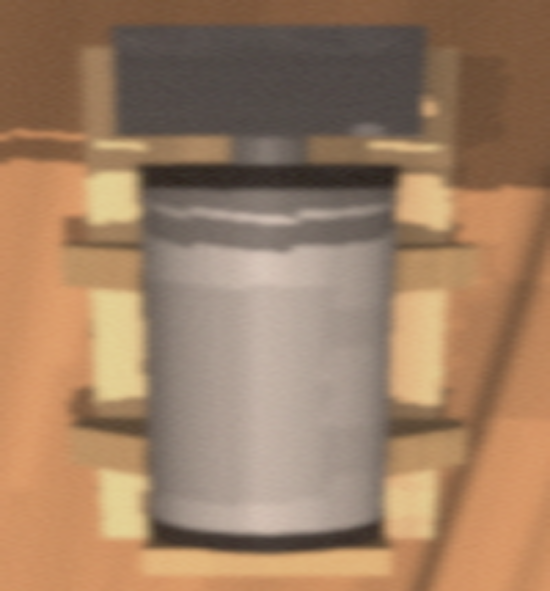

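carry_out(moves=[1,-1,-6,24,-0.14,0,0,1,-1,-10,23,-0.13,0,0,1,-1,-13,21,-0.14,0,0,1,-1,-15,20,-0.13,0,0,1,-1,-18,17,-0.14,0,0,1,-1,-20,15,-0.14,0,0,1,-1,-22,11,-0.13,0,0,1,-1,-23,9,-0.14,0,0])

```text
t: 16.25
tcp_pos: [471.3, -31.5, 265.4]
eef_rot: [0.12, -0.696, 0.12, 0.697]
ft_force: [0.2, 0.8, 0.2]
grip_width: 88.5
```

carry_out(moves=[1,-1,-25,5,-0.13,0,0,1,-1,-24,2,-0.14,0,0,1,-1,-25,-1,-0.13,0,0,1,-2,-25,-4,-0.14,0,0,1,-1,-23,-8,-0.14,0,0,1,-1,-23,-11,-0.13,0,0,1,-1,-20,-14,-0.14,0,0,1,-1,-19,-17,-0.13,0,0])

```text
t: 17.05
tcp_pos: [497.1, 166.1, 274.2]
eef_rot: [-0.255, -0.659, -0.255, 0.66]
ft_force: [0.0, 0.2, -0.2]
grip_width: 88.6
```

```bash
python3 - <<'E'
from h import *
t,R,s=pose();print(t,R.as_matrix().round(3).tolist(),s["joint_positions"].round(2))
W=imaging.camera("wrist");cv2.imwrite("pics/n.png",W["image"][:,:,::-1])
import pickle;pickle.dump(W,open("n.pkl","wb"))
E
```

```text
[497.1219257  166.12089101 274.22478017] [[-0.002, 0.673, -0.74], [-0.001, -0.74, -0.673], [-1.0, -0.001, 0.002]] [-0.33  0.36 -0.09  1.89  0.04  0.89 -1.28]
```

View pics/n.png

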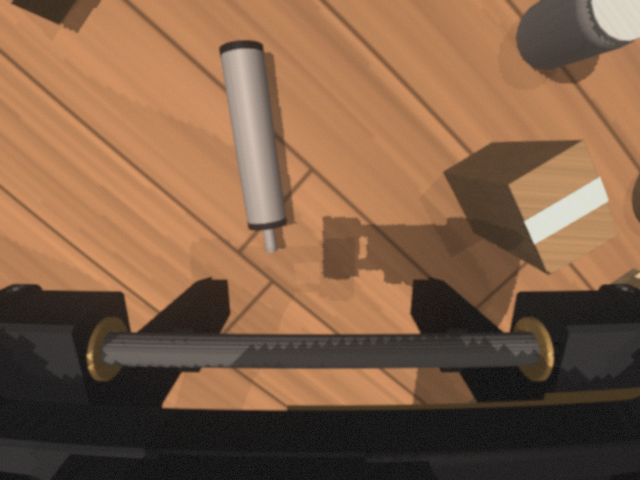

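```bash
cat > rf.py <<'E'
from h import *
from scipy.optimize import minimize
def rollpts(half,tip):
    a=np.linspace(0,2*np.pi,40)[:-1];c=np.c_[np.cos(a),np.sin(a)]
    cyl=np.vstack([np.c_[np.full(39,s),20*c] for s in(-half,half)]);sp=np.vstack([np.c_[np.full(39,s),6*c] for s in(half,tip)])
    return cyl,sp
def render(p,mid,yaw,half,tip,sub=4):
    c,s=np.cos(yaw),np.sin(yaw);M=np.array([[c,-s,0],[s,c,0],[0,0,1]])
    im=np.zeros((480*1,640*1),np.uint8);acc=np.zeros((480*sub,640*sub),np.uint8)
    for q in rollpts(half,tip):
        uv=proj(p,q@M.T+mid); uv=((uv+.5)*sub).astype(np.float32)
        cv2.fillConvexPoly(acc,cv2.convexHull(uv).astype(np.int32),255)
    return cv2.resize(acc,(640,480),interpolation=cv2.INTER_AREA)/255.
def fitmask(p,mask,x0,z,half,tip):
    m=cv2.GaussianBlur(mask.astype(float),(0,0),1.)
    f=lambda q:((cv2.GaussianBlur(render(p,[q[0],q[1],z],q[2]/50,half,tip),(0,0),1.)-m)**2).sum()
    r=minimize(f,[x0[0],x0[1],x0[2]*50],method="Nelder-Mead",options=dict(initial_simplex=np.array([x0[0],x0[1],x0[2]*50])+np.array([[0,0,0],[8,0,0],[0,8,0],[0,0,4]])))
    return r.x[0],r.x[1],np.degrees(r.x[2]/50),r.fun
E
python3 - <<'E'
from rf import *
import pickle
W=imaging.camera("wrist");r=trace(W,"roller_long");print([(x["p"],x["location"],x["mask"].sum()) for x in r])
a=atz(W,(242,41),30);b=atz(W,(271,250),20);d=b-a;m=a+d*(85/198.);print(a,b,np.hypot(*d[:2]),m)
m0=r[0]["mask"];x=fitmask(W,m0,[m[0],m[1],np.arctan2(d[1],d[0])],20,85,113);print(x)
T=imaging.camera("top");r=trace(T,"roller_long");print([(q["p"],q["location"],q["mask"].sum()) for q in r])
print(fitmask(T,r[0]["mask"],[x[0],x[1],np.radians(x[2])],20,85,113))
o=W["image"][:,:,::-1].copy();e=render(W,[x[0],x[1],20],np.radians(x[2]),85,113)
o[cv2.Canny((e*255).astype(np.uint8),50,150)>0]=(0,0,255);o[cv2.Canny((m0*255).astype(np.uint8),50,150)>0]=(255,0,0)
cv2.imwrite("pics/n2.png",cv2.resize(o[20:270,190:320],None,fx=2.4*2,fy=2.4))
E
```

```text
[(0.71, [256.9, 140.7], np.int64(7999))]
[570.97066931 334.31358029  30.        ] [437.50247266 185.57034605  20.        ] 199.84571361311205 [513.67371621 270.45916155  25.70707071]
(np.float64(512.083366716965), np.float64(264.67579731901264), np.float64(-131.38816082753806), np.float64(17.113859652084027))
[]Traceback (most recent call last):
  File "<stdin>", line 7, in <module>
IndexError: list index out of range
```

```bash
python3 - <<'E'
from h import *
plan([(1,[508.8,261,110],down(-41.4),6)])
E
```

```text
[1,20,-11,-12,-0.02,0,0, 1,20,-10,-13,-0.02,0,0, 1,20,-10,-12,-0.02,0,0, 1,20,-10,-13,-0.02,0,0, 1,19,-10,-13,-0.02,0,0, 1,20,-9,-13,-0.02,0,0, 1,0,0,0,0,0,0, 1,0,0,0,0,0,0]
end tcp [508.8 260.5 155.4] grasp [508.7 260.4 110.4]
```

carry_out(moves=[1,20,-11,-12,-0.02,0,0,1,20,-10,-13,-0.02,0,0,1,20,-10,-12,-0.02,0,0,1,20,-10,-13,-0.02,0,0,1,19,-10,-13,-0.02,0,0,1,20,-9,-13,-0.02,0,0,1,0,0,0,0,0,0,1,0,0,0,0,0,0])

```text
t: 18.1
tcp_pos: [509.1, 260.1, 156.3]
eef_rot: [-0.292, -0.644, -0.291, 0.645]
ft_force: [-0.1, -1.2, -0.6]
grip_width: 88.1
```

```bash
python3 - <<'E'
from rf import *
t,R,s=pose();print(t,R.as_matrix().round(3).tolist())
W=imaging.camera("wrist");cv2.imwrite("pics/o.png",W["image"][:,:,::-1])
g=t+R.apply([45+85,0,0]);print(proj(W,g))
plan([(1,[508.8,261,25],down(-41.4),4)])
E
```

```text
[509.10152658 260.11261677 156.26116899] [[-0.001, 0.752, -0.66], [-0.002, -0.66, -0.752], [-1.0, 0.0, 0.002]]
[[317.55065587 255.46759436]]
[1,22,0,0,0,0,0, 1,21,-1,0,0,0,0, 1,22,0,0,0,0,0, 1,22,0,0,0,0,0, 1,0,0,0,0,0,0, 1,0,0,0,0,0,0, 1,0,0,0,0,0,0, 1,0,0,0,0,0,0]
end tcp [508.9 260.6  69.9] grasp [508.9 260.5  24.9]
```

View pics/o.png

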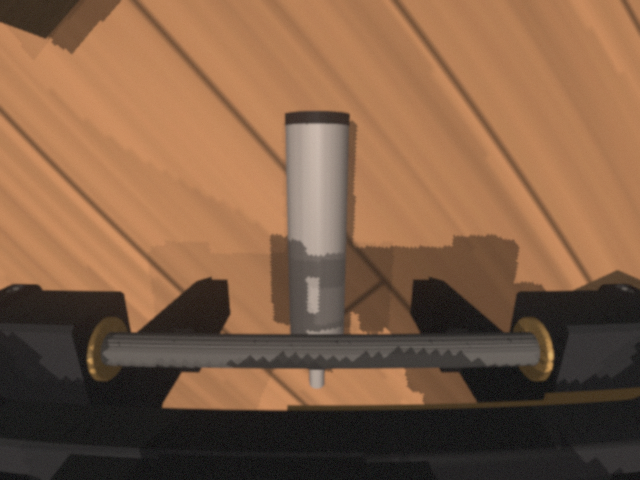

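```bash
python3 - <<'E'
from h import *
W=imaging.camera("wrist");t,R,s=pose()
g=t+R.apply([45,0,0]);z=R.apply([0,0,1])
for uv,h in (((318,112),40),((316.5,388),20)): X=atz(W,uv,h);print(np.dot(X-g,z),R.inv().apply(X-g))
E
```

```text
-89.23774261506175 [ 72.33649495   0.3388617  -89.23774262]
113.07169552879914 [ 92.24955156  -1.22787619 113.07169553]
```

carry_out(moves=[1,22,0,0,0,0,0,1,21,0,0,0,0,0,1,22,0,0,0,0,0,1,22,0,0,0,0,0,1,0,0,0,0,0,0,0,0,0,0,0,0,0,0,0,0,0,0,0,0,0,0,0,0,0,0,0])

```text
t: 19.0
tcp_pos: [510.0, 261.9, 70.8]
eef_rot: [0.292, 0.645, 0.292, -0.643]
ft_force: [-0.3, -0.7, -0.3]
grip_width: 66.0
```

carry_out(moves=[0,0,0,0,0,0,0,0,0,0,0,0,0,0,0,0,0,0,0,0,0,0,0,0,0,0,0,0,0,-15,0,0,0,0,0,0,-30,0,0,0,0,0,0,-40,0,0,0,0,0,0,-40,0,0,0,0,0])

```text
t: 19.8
tcp_pos: [508.3, 261.0, 195.8]
eef_rot: [-0.293, -0.643, -0.292, 0.644]
ft_force: [0.6, 0.7, -4.2]
grip_width: 39.4
```

```bash
python3 - <<'E'
from h import *
import pickle
t,R,s=pose();print(t,s["grip_width"],s["ft_force"],s["torque"],s["joint_positions"].round(2),R.as_matrix().round(3).tolist())
W=imaging.camera("wrist");cv2.imwrite("pics/q.png",W["image"][:,:,::-1])
S=imaging.camera("side");T=imaging.camera("top");pickle.dump((W,S,T,t,R.as_quat()),open("q.pkl","wb"))
A=cv2.resize(S["image"][220:340,220:340,::-1],None,fx=4,fy=4,interpolation=cv2.INTER_CUBIC)
B=cv2.resize(T["image"][220:340,180:260,::-1],None,fx=4,fy=4,interpolation=cv2.INTER_CUBIC)
cv2.imwrite("pics/q2.png",np.hstack([A,B]))
E
```

```text
[508.28658954 261.03637853 195.7557048 ] 39.38566322128788 [ 0.57018247  0.65734366 -4.16769094] [-0.00135718 -0.04474723 -0.00690483] [-0.46  0.55 -0.12  1.83  0.09  0.78 -1.35] [[-0.001, 0.753, -0.658], [-0.001, -0.658, -0.753], [-1.0, -0.0, 0.002]]
```

View pics/q.png

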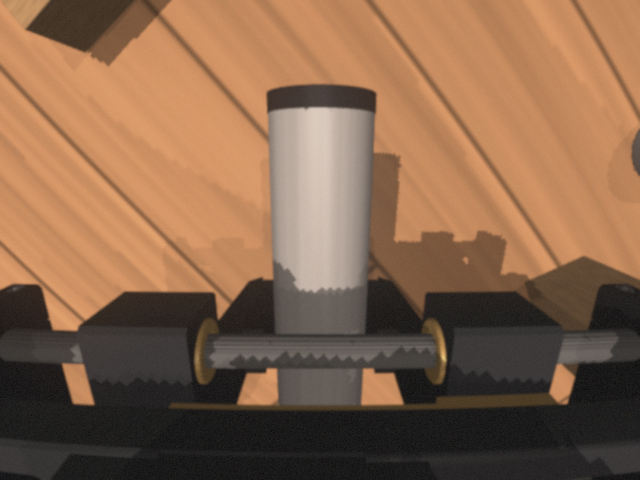

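View pics/q2.png

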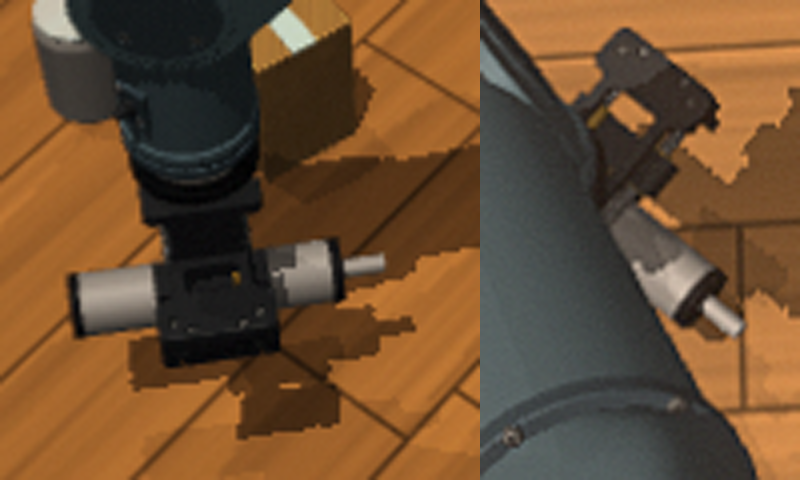

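```bash
python3 - <<'E'
from h import *
import pickle
W,S,T,t,q=pickle.load(open("q.pkl","rb"));R=Rn.from_quat(q)
L=lambda X:(R.inv().apply(X-t)-[45,0,0]).round(1)
X,e=tri([(S,(315.6,285.3)),(T,(244.9,302.0))]);print("tip",X,e,L(X))
X2,e=tri([(S,(305.3,286.8)),(T,(237.0,294.8))]);print("face",X2,e,L(X2))
X3,_=tri([(S,(239,296.5)),(S,(239,296.5)),(W,(321,95))]);print("flat",X3,_,L(X3))
for h in (4,7):
  for g in (-2,0,2,4,6): print(h,g,proj(W,t+R.apply([[45+h-20,0,-85-g],[45+h,20,-85-g],[45+h,-20,-85-g]])).round(1).tolist())
E
```

```text
tip [440.01887678 180.31470576 150.76728218] [np.float64(1.9055705222578874), np.float64(1.9055705222578927)] [  0.2   1.7 105.6]
face [458.34381085 199.01163494 148.63576363] [np.float64(1.717011217186803), np.float64(1.7170112171867855)] [ 2.3  3.2 79.5]
flat [567.40718355 325.75823377 150.16995062] [np.float64(0.08328352897171157), np.float64(0.08328352897171157), np.float64(0.16656705794329157)] [  0.4   2.  -87.7]
4 -2 [[314.9, 103.1], [369.3, 110.6], [262.1, 110.7]]
4 0 [[314.8, 96.4], [369.4, 105.0], [261.9, 105.0]]
4 2 [[314.8, 89.6], [369.6, 99.3], [261.7, 99.4]]
4 4 [[314.8, 82.8], [369.8, 93.6], [261.5, 93.7]]
4 6 [[314.8, 75.9], [369.9, 87.8], [261.3, 87.9]]
7 -2 [[315.0, 104.4], [368.1, 111.5], [263.4, 111.5]]
7 0 [[315.0, 97.8], [368.3, 106.0], [263.2, 106.0]]
7 2 [[315.0, 91.3], [368.5, 100.4], [263.0, 100.5]]
7 4 [[314.9, 84.6], [368.6, 94.9], [262.8, 94.9]]
7 6 [[314.9, 78.0], [368.8, 89.3], [262.6, 89.3]]
```

```bash
cat >> h.py <<'E'
LS=(656.1,-254.0);LA=-101.3
def placeL(mx,mz,tilt,g=4.5,h=5.5,my=0):
    R=down(LA+90,tilt)
    u=np.array([np.cos(np.radians(LA)),np.sin(np.radians(LA)),0]);v=np.array([-u[1],u[0],0])
    mid=np.array([LS[0],LS[1],52.])+u*mx+v*my+np.array([0,0,mz])
    return mid-R.apply([h,0,-g]),R
E
python3 - <<'E'
from h import *
plan([(0,[508,255,240],None,3),(0,*placeL(-24,150,0),13)])
E
```

```text
[0,-29,1,2,0,0,0, 0,-30,1,3,0,0,0, 0,-29,1,2,0,0,0, 0,3,34,20,-0.04,0,0, 0,2,32,22,-0.04,0,0, 0,3,32,24,-0.04,0,0, 0,2,31,24,-0.04,0,0, 0,3,30,26,-0.04,0,0]
[0,2,29,27,-0.04,0,0, 0,2,28,28,-0.04,0,0, 0,3,26,29,-0.04,0,0, 0,2,25,30,-0.04,0,0, 0,3,25,32,-0.04,0,0, 0,2,23,32,-0.04,0,0, 0,3,21,33,-0.04,0,0, 0,2,20,34,-0.04,0,0]
end tcp [ 659.5 -235.1  252.8] grasp [ 659.7 -235.   207.8]
```

carry_out(moves=[0,-29,1,2,0,0,0,0,-30,1,3,0,0,0,0,-29,1,2,0,0,0,0,3,34,20,-0.04,0,0,0,2,32,22,-0.04,0,0,0,3,32,24,-0.04,0,0,0,2,31,24,-0.04,0,0,0,3,30,26,-0.04,0,0])

```text
t: 20.75
tcp_pos: [564.5, 64.4, 267.5]
eef_rot: [-0.355, -0.61, -0.356, 0.612]
ft_force: [0.2, 0.2, -4.3]
grip_width: 39.4
```

carry_out(moves=[0,2,29,27,-0.04,0,0,0,2,28,28,-0.04,0,0,0,3,26,29,-0.04,0,0,0,2,25,30,-0.04,0,0,0,3,25,32,-0.04,0,0,0,2,23,32,-0.04,0,0,0,3,21,33,-0.04,0,0,0,2,20,34,-0.04,0,0])

```text
t: 21.55
tcp_pos: [657.3, -236.7, 247.5]
eef_rot: [-0.447, -0.546, -0.45, 0.548]
ft_force: [0.8, 0.1, -5.5]
grip_width: 39.4
```

```bash
python3 - <<'E'
from h import *
t,R,s=pose();print(t,t+R.apply([45,0,0]),R.as_matrix().round(3).tolist(),s["joint_positions"].round(2),s["grip_width"])
plan([(0,*placeL(-24,75,14),8)])
E
```

```text
[ 657.32435403 -236.71858493  247.48950388] [ 657.11949173 -236.65649471  202.49001304] [[-0.005, 0.981, -0.195], [0.001, -0.195, -0.981], [-1.0, -0.005, -0.0]] [ 0.36  0.68 -0.12  1.43  0.09  1.04  0.02] 39.36934030478698
[0,9,0,1,0,0.03,0, 0,9,1,2,0,0.03,0, 0,9,0,2,0,0.03,0, 0,9,0,2,0,0.03,0, 0,9,1,2,0,0.03,0, 0,8,0,2,0,0.03,0, 0,9,0,3,0,0.03,0, 0,9,1,3,0,0.03,0]
end tcp [ 658.1 -246.5  175. ] grasp [ 660.  -235.9  131.3]
```

carry_out(moves=[0,9,0,1,0,0.03,0,0,9,1,2,0,0.03,0,0,9,0,2,0,0.03,0,0,9,0,2,0,0.03,0,0,9,1,2,0,0.03,0,0,8,0,2,0,0.03,0,0,9,0,3,0,0.03,0,0,9,1,3,0,0.03,0])

```text
t: 22.35
tcp_pos: [659.6, -245.7, 177.3]
eef_rot: [0.391, 0.609, 0.499, -0.477]
ft_force: [0.0, 0.4, -4.9]
grip_width: 39.4
```

```bash
cat > look.py <<'E'
from h import *
import pickle,sys
n=sys.argv[1]
t,R,s=pose();print(t,"grasp",t+R.apply([45,0,0]),R.as_matrix().round(3).tolist(),s["joint_positions"].round(2),s["grip_width"],s["ft_force"].round(1),s["torque"].round(2))
W=imaging.camera("wrist");S=imaging.camera("side");T=imaging.camera("top");pickle.dump((W,S,T,t,R.as_quat()),open(n+".pkl","wb"))
cv2.imwrite(f"pics/{n}.png",W["image"][:,:,::-1])
A=cv2.resize(S["image"][120:240,290:410,::-1],None,fx=4,fy=4,interpolation=cv2.INTER_CUBIC)
B=cv2.resize(T["image"][150:270,390:470,::-1],None,fx=4,fy=4,interpolation=cv2.INTER_CUBIC)
cv2.imwrite(f"pics/{n}2.png",np.hstack([A,B]))
E
python3 look.py r
```

```text
[ 659.61735537 -245.66572317  177.31360136] grasp [ 661.7602159  -235.08926752  133.62668416] [[0.048, 0.98, -0.191], [0.235, -0.197, -0.952], [-0.971, 0.0, -0.24]] [ 0.53  0.81 -0.24  1.41 -0.08  0.98  0.21] 39.39014400958524 [ 0.   0.4 -4.9] [-0.48  0.05  0.03]
```

View pics/r.png

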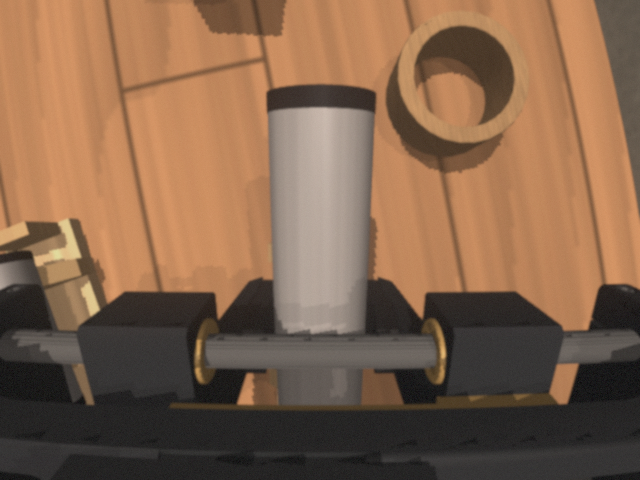

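View pics/r2.png

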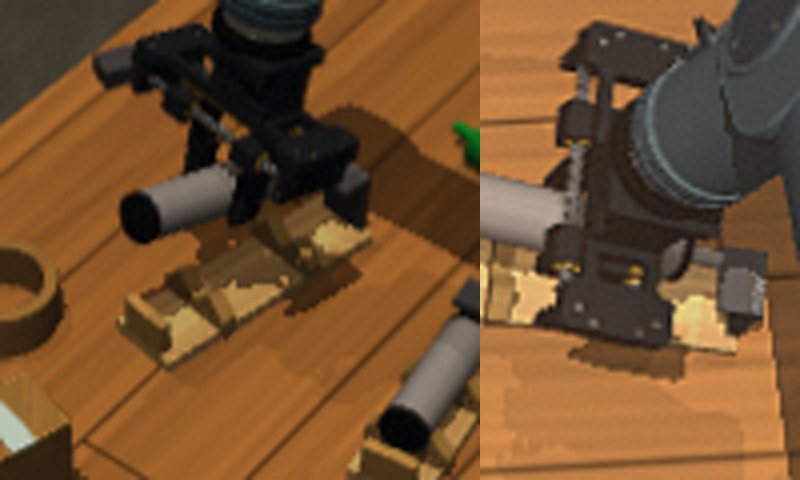

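```bash
python3 - <<'E'
from h import *
plan([(0,*placeL(-24,23,14),6)])
E
```

```text
[0,9,0,2,0,0,0, 0,8,0,3,0,0,0, 0,9,-1,2,0,0,0, 0,9,0,2,0,0,0, 0,8,0,2,0,0,0, 0,9,0,3,0,0,0, 0,0,0,0,0,0,0, 0,0,0,0,0,0,0]
end tcp [ 657.6 -247.2  122.9] grasp [ 659.7 -236.7   79.2]
```

carry_out(moves=[0,9,0,2,0,0,0,0,8,0,3,0,0,0,0,9,-1,2,0,0,0,0,9,0,2,0,0,0,0,8,0,2,0,0,0,0,9,0,3,0,0,0,0,0,0,0,0,0,0,0,0,0,0,0,0,0])

```text
t: 23.3
tcp_pos: [658.4, -246.4, 123.9]
eef_rot: [0.391, 0.609, 0.499, -0.478]
ft_force: [0.8, 0.4, -4.3]
grip_width: 39.2
```

```bash
python3 look.py s
```

```text
[ 658.41644789 -246.44354434  123.85765639] grasp [ 660.51939349 -235.94834343   80.14920895] [[0.047, 0.98, -0.191], [0.233, -0.197, -0.952], [-0.971, -0.0, -0.238]] [ 0.53  0.87 -0.24  1.43 -0.07  0.9   0.22] 39.189408595041236 [ 0.8  0.4 -4.3] [-0.46 -0.    0.01]
```

View pics/s.png

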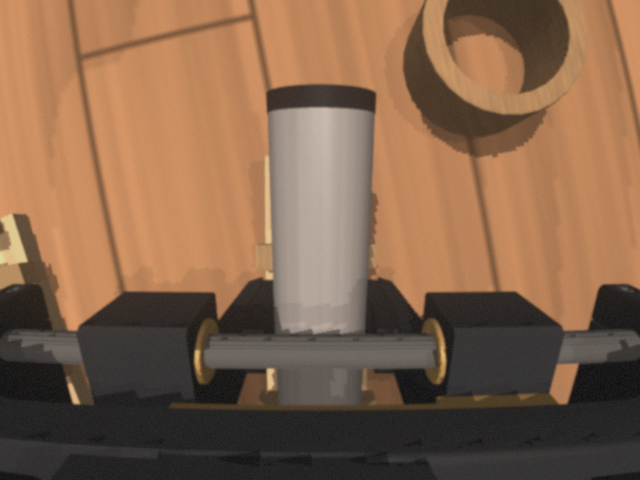

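View pics/s2.png

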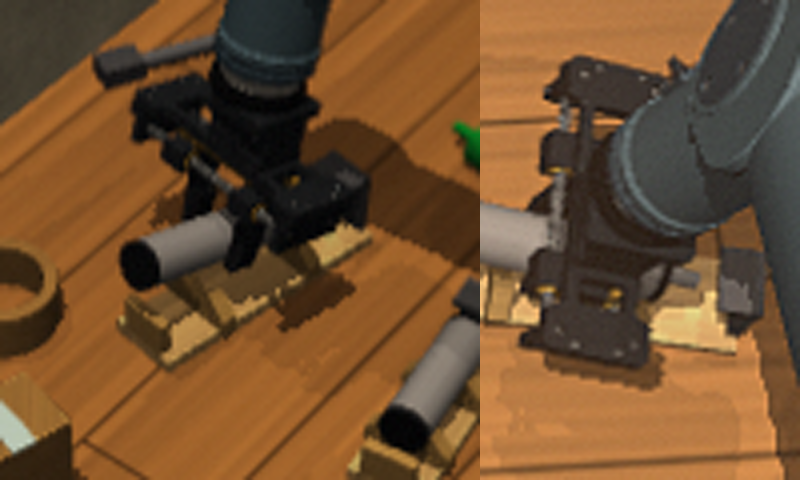

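```bash
python3 - <<'E'
from h import *
import pickle
W,S,T,t,q=pickle.load(open("s.pkl","rb"))
u=np.array([np.cos(np.radians(LA)),np.sin(np.radians(LA))]);v=np.array([-u[1],u[0]])
for n,uv,z in (("tip",(444.5,220.3),50),("lip",(449.7,220.3),70)):
    X=atz(T,uv,z);d=X[:2]-np.array(LS);print(n,X,d@u,d@v)
print(proj(T,[[*(np.array(LS)+u*98+v*b),70] for b in(-22,0,22)]))
plan([(0,*placeL(-1,19,14),4)])
E
```

```text
tip [ 639.61445481 -340.53659849   50.        ] 88.08933599678836 0.7905455393464348
lip [ 633.46334406 -348.05718529   70.        ] 96.66942008344854 -3.7676938389552426
[[449.69192284 226.99271652]
 [450.3043182  219.00590495]
 [450.90613452 211.08801797]]
[0,0,0,6,0,0,0, 0,0,-1,6,0,0,0, 0,0,0,6,0,0,0, 0,0,0,6,0,0,0, 0,0,0,0,0,0,0, 0,0,0,0,0,0,0, 0,0,0,0,0,0,0, 0,0,0,0,0,0,0]
end tcp [ 653.3 -269.2  119. ] grasp [ 655.5 -258.7   75.3]
```

```bash
python3 - <<'E'
from h import *
import pickle
W,S,T,t,q=pickle.load(open("s.pkl","rb"))
cv2.imwrite("pics/s3.png",cv2.resize(T["image"][195:245,415:470,::-1],None,fx=12,fy=12,interpolation=cv2.INTER_CUBIC))
E
```

```text
(no output)
```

View pics/s3.png

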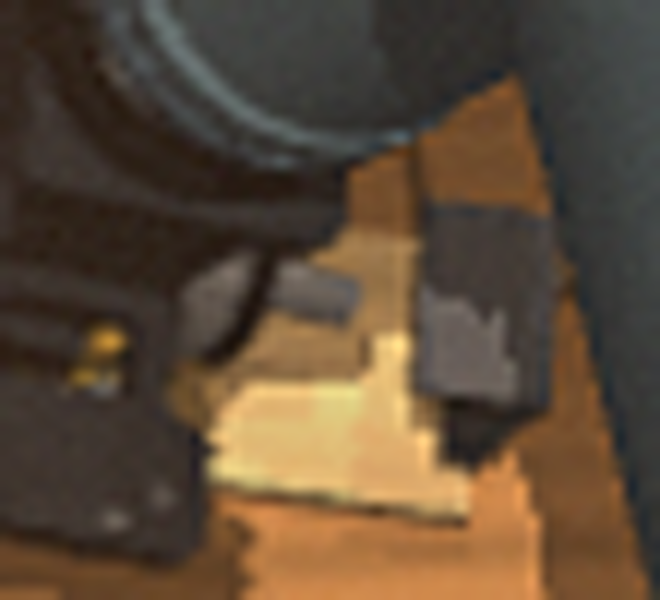

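```bash
python3 - <<'E'
from h import *
plan([(0,*placeL(-2,20,14,my=-2.5),4)])
E
```

```text
[0,0,-1,6,0,0,0, 0,0,-1,5,0,0,0, 0,0,-1,6,0,0,0, 0,-1,-1,6,0,0,0, 0,0,0,0,0,0,0, 0,0,0,0,0,0,0, 0,0,0,0,0,0,0, 0,0,0,0,0,0,0]
end tcp [ 650.5 -267.9  120.2] grasp [ 652.7 -257.4   76.5]
```

carry_out(moves=[0,0,-1,6,0,0,0,0,0,-1,5,0,0,0,0,0,-1,6,0,0,0,0,-1,-1,6,0,0,0,0,0,0,0,0,0,0,0,0,0,0,0,0,0,0,0,0,0,0,0,0,0,0,0,0,0,0,0])

```text
t: 24.25
tcp_pos: [650.3, -267.2, 119.7]
eef_rot: [0.391, 0.609, 0.499, -0.477]
ft_force: [-0.0, -0.1, -3.6]
grip_width: 39.3
```

```bash
python3 look.py u; python3 - <<'E'
from h import *
import pickle
W,S,T,t,q=pickle.load(open("u.pkl","rb"))
cv2.imwrite("pics/u3.png",cv2.resize(T["image"][195:245,415:470,::-1],None,fx=12,fy=12,interpolation=cv2.INTER_CUBIC))
E
```

```text
[ 650.32170453 -267.23332003  119.69617648] grasp [ 652.43929246 -256.72912368   75.99059697] [[0.047, 0.981, -0.19], [0.233, -0.196, -0.952], [-0.971, 0.0, -0.238]] [ 0.56  0.88 -0.24  1.42 -0.07  0.9   0.25] 39.30001904416535 [-0.  -0.1 -3.6] [-0.49  0.06  0.02]
```

View pics/u2.png

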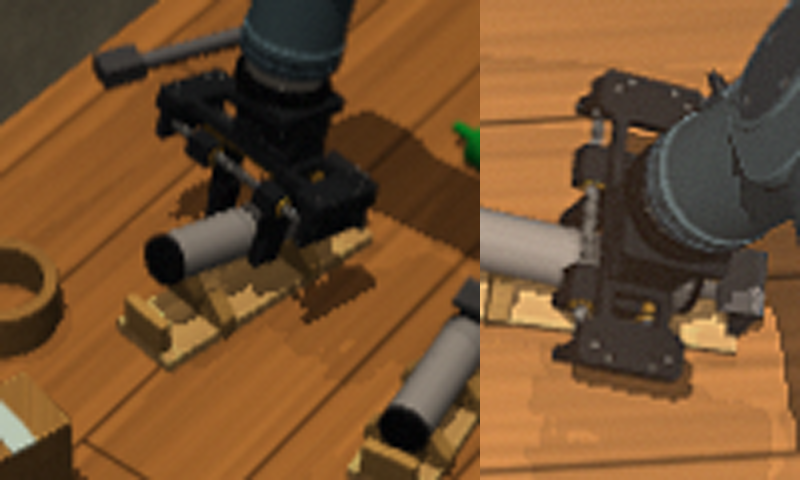

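View pics/u3.png

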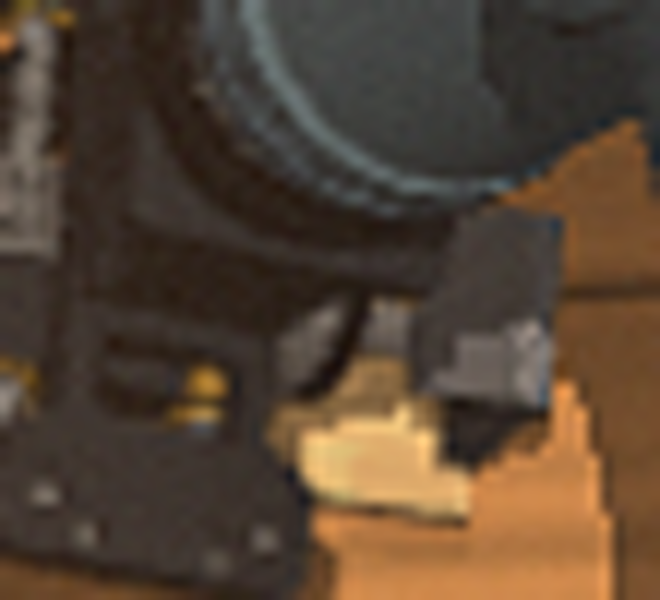

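View pics/u.png

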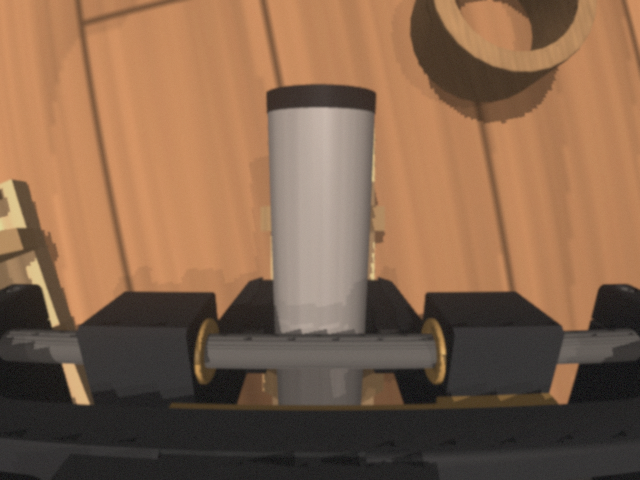

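```bash
python3 - <<'E'
from h import *
w=[]
for th,n in ((11,2),(8,2),(5,2),(3,1),(1.5,1)):
    w.append((0,*placeL(-2,62*np.tan(np.radians(th))+2,th,my=-2.3),n))
plan(w,q=.5)
E
```

```text
[0,2.5,0.5,-0.5,0,-0.02,0, 0,2.5,0.5,-0.5,0,-0.03,0, 0,2,0,-1,0,-0.02,0, 0,1.5,0,-1,0,-0.03,0, 0,1.5,0,-1.5,0,-0.03,0, 0,1.5,0,-1,0,-0.02,0, 0,2,0,-1.5,0,-0.04,0, 0,1.5,0,-1,0,-0.02,0]
end tcp [ 653.2 -257.5  105.9] grasp [ 653.5 -256.2   60.9]
```

carry_out(moves=[0,2.5,0.5,-0.5,0,-0.02,0,0,2.5,0,-0.5,0,-0.03,0,0,2,0,-1,0,-0.02,0,0,1.5,0,-1,0,-0.03,0,0,1.5,0,-1.5,0,-0.03,0,0,1.5,0,-1,0,-0.02,0,0,2,0,-1.5,0,-0.04,0,0,1.5,0,-1,0,-0.02,0])

```text
t: 25.2
tcp_pos: [653.0, -256.5, 105.9]
eef_rot: [0.442, 0.555, 0.455, -0.539]
ft_force: [0.2, -0.0, -4.2]
grip_width: 39.5
```

```bash
python3 look.py v; python3 - <<'E'
from h import *
plan([(0,*placeL(-2,0,0,my=-2.5),3)],q=.5)
E
```

```text
[ 652.96183957 -256.53054013  105.88757822] grasp [ 653.22752826 -255.26095463   60.90627585] [[0.006, 0.981, -0.195], [0.028, -0.196, -0.98], [-1.0, 0.0, -0.029]] [ 0.38  0.86 -0.1   1.48  0.06  0.81  0.08] 39.47477887551038 [ 0.2 -0.  -4.2] [-0.07 -0.08 -0.01]
[0,1,0,-0.5,0,-0.01,0, 0,1.5,0,0,0,-0.01,0, 0,1,0,-0.5,0,-0.01,0, 0,0,0,0,0,0,0, 0,0,0,0,0,0,0, 0,0,0,0,0,0,0, 0,0,0,0,0,0,0, 0,0,0,0,0,0,0]
end tcp [ 653.  -255.8  102.4] grasp [ 653.  -255.8   57.4]
```

View pics/v.png

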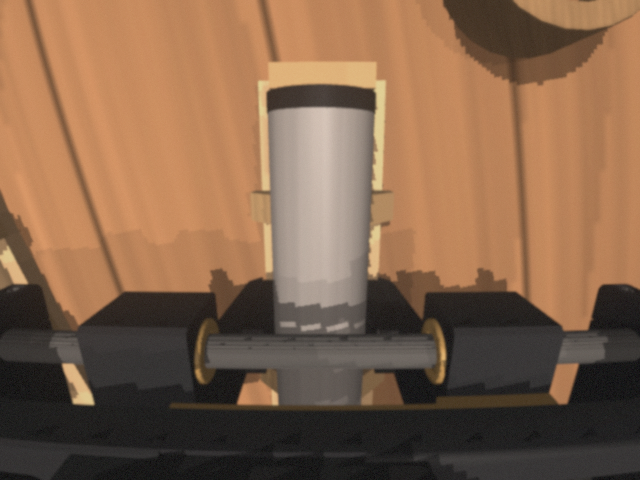

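View pics/v2.png

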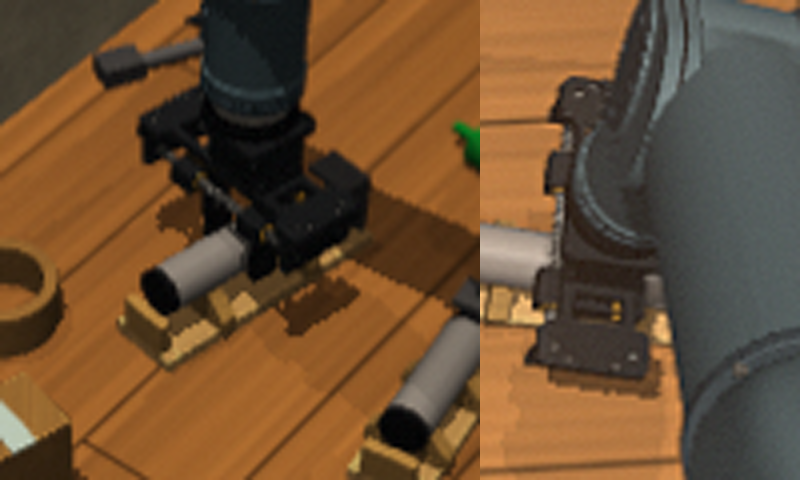

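```bash
python3 - <<'E'
from h import *
import pickle
W,S,T,t,q=pickle.load(open("v.pkl","rb"))
u=np.array([np.cos(np.radians(LA)),np.sin(np.radians(LA))])
for uv,z in (((322,85.5),76),((323,61.5),44)):
    X=atz(W,uv,z);print(X,(X[:2]-np.array(LS))@u)
E
```

```text
[ 672.44657291 -169.82552599   76.        ] -85.74577102639383
[ 676.15012858 -154.39426319   44.        ] -101.60359097662958
```

carry_out(moves=[0,1,0,-0.5,0,-0.01,0,0,1.5,0,0,0,-0.01,0,0,1,0,0,0,-0.01,0,0,0.5,0,0,0,0,0,0,0,0,0,0,0,0,0,0,0,0,0,0,0,0,0,0,0,0,0,0,0,0,0,0,0,0,0])

```text
t: 26.15
tcp_pos: [653.4, -257.3, 102.4]
eef_rot: [0.449, 0.547, 0.448, -0.546]
ft_force: [2.3, -0.2, 0.5]
grip_width: 39.2
```

```bash
python3 look.py w
```

```text
[ 653.39273158 -257.25456389  102.41071128] grasp [ 653.47545309 -257.26161704   57.41078786] [[0.002, 0.98, -0.197], [-0.0, -0.197, -0.98], [-1.0, 0.002, -0.0]] [ 0.36  0.86 -0.08  1.48  0.08  0.8   0.06] 39.178408660513014 [ 2.3 -0.2  0.5] [-0.06 -0.61  0.05]
```

View pics/w.png

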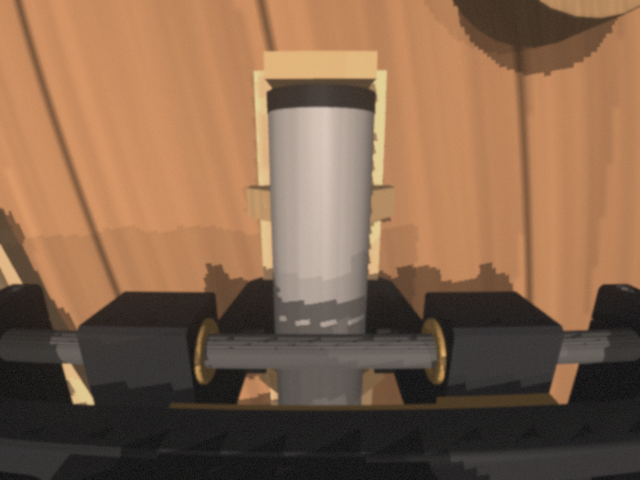

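carry_out(moves=[0,0.5,-0.5,0,0,0,0,0,0,0,0,0,0,0,0.6,0,0,0,0,0,0,1,0,0,0,0,0,0,1,0,0,0,0,0,0,1,0,0,0,0,0,0,1,0,0,0,0,0,0,1,0,0,0,0,0,0])

```text
t: 27.1
tcp_pos: [652.0, -257.1, 101.3]
eef_rot: [-0.448, -0.547, -0.448, 0.547]
ft_force: [0.2, 0.2, 0.2]
grip_width: 84.9
```

carry_out(moves=[1,-15,0,0,0,0,0,1,-30,0,0,0,0,0,1,-40,0,20,0,0,0,1,-40,0,40,0,0,0,1,-40,0,40,0,0,0,1,0,0,0,0,0,0,1,0,0,0,0,0,0,1,0,0,0,0,0,0])

```text
t: 27.9
tcp_pos: [634.4, -344.3, 256.6]
eef_rot: [0.448, 0.547, 0.449, -0.546]
ft_force: [0.5, 0.3, -0.5]
grip_width: 88.6
```

```bash
python3 look.py x
```

```text
[ 634.43478731 -344.29767674  256.64012877] grasp [ 634.40853015 -344.21902831  211.64020516] [[-0.001, 0.981, -0.195], [0.002, -0.195, -0.981], [-1.0, -0.001, -0.002]] [ 0.48  0.71 -0.08  1.35  0.06  1.08  0.2 ] 88.64915087413515 [ 0.5  0.3 -0.5] [-0.03 -0.09  0.01]
```

View pics/x.png

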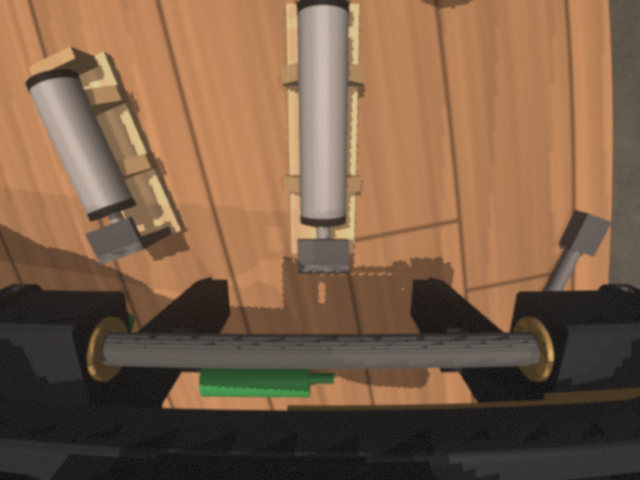

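View pics/x2.png

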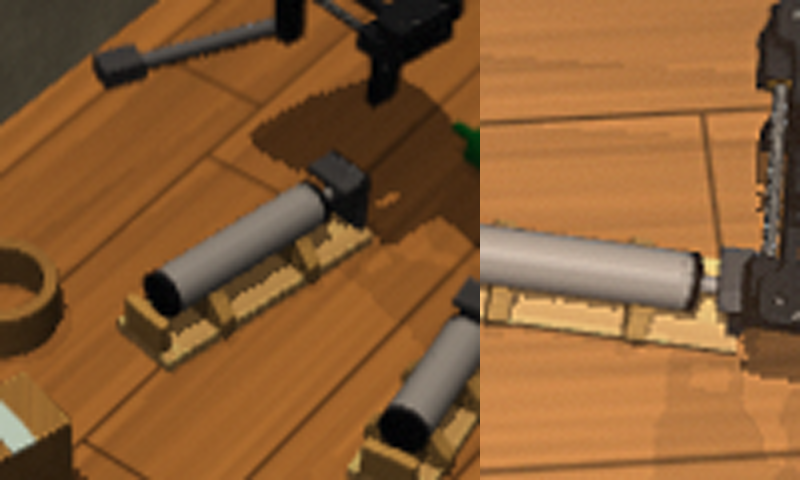

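```bash
python3 - <<'E'
from rf import *
import pickle
W,S,T,t,q=pickle.load(open("x.pkl","rb"))
for nm,c,a,half,tip,g in (("long",LS,LA,85,113,"roller_long"),("short",SS,SA,60,88,"roller_short")):
    u=np.array([np.cos(np.radians(a)),np.sin(np.radians(a))]);v=np.array([-u[1],u[0]])
    for cn,c_ in (("W",W),("S",S)):
        P=imaging.camera("wrist" if cn=="W" else "side")
        r=trace(P,g)
        for m in r[:3]:
            # only accept masks near the cradle
            e=proj(P,[*c,55])[0]
            if np.hypot(*(e-np.array(m["location"])))>40: continue
            x=fitmask(P,m["mask"],[c[0],c[1],np.radians(a)],52,half,tip);d=np.array(x[:2])-np.array(c)
            print(nm,cn,round(m["p"],2),"along",round(d@u,1),"across",round(d@v,1),"dang",round(x[2]-a,2),"res",round(x[3]),m["mask"].sum())
# lip edge vs cylinder end in wrist image, long
u=np.array([np.cos(np.radians(LA)),np.sin(np.radians(LA))])
for uv,z in (((323,226),62),((323,239),70)): print((atz(W,uv,z)[:2]-np.array(LS))@u)
Tn=imaging.camera("top")["image"].astype(int);T0=cv2.imread("pics/a_top.png")[:,:,::-1].astype(int)
d=np.abs(Tn-T0).sum(2)
for n,(x,y) in dict(carton=(297,225),can=(268,178),tape=(355,176),flat=(120,270)).items(): print(n,d[y-25:y+25,x-25:x+25].mean())
E
cp pics/x.png /dev/null; python3 - <<'E'
import cv2
a=cv2.imread("pics/x.png");cv2.imwrite("pics/x4.png",cv2.resize(a[0:280,270:380],None,fx=4,fy=2.1,interpolation=cv2.INTER_CUBIC))
E
```

```text
long W 0.97 along 0.4 across -0.0 dang 0.06 res 203 11274
short W 0.84 along 4.0 across -1.2 dang -0.16 res 304 8014
short S 0.82 along 4.7 across -4.0 dang -1.59 res 7 478
87.86392866862333
97.22939410040782
carton 34.7508
can 36.9768
tape 33.8672
flat 36.3204
```

View pics/x4.png

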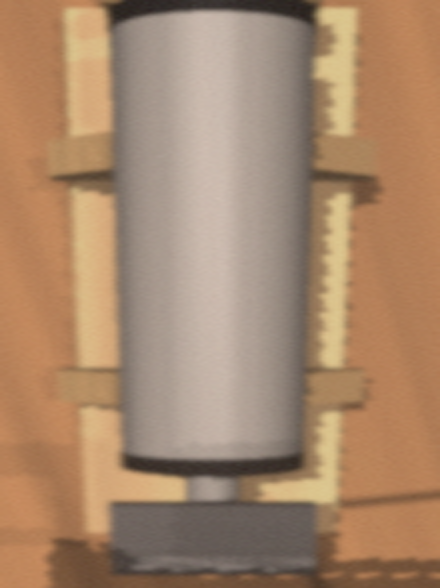

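```bash
python3 -c "
from cell import ctrl,telemetry
print(telemetry.sense()['t']);print(ctrl.close_job())"
```

```text
28.5
the job is handed in; nothing more can be done
None
```

Both rollers are in the cradle of their own length, and I handed the job in at 28.5 s of the 72 s allowed. The system reports no verdict, so the checks below are mine.

**What I did:** I lifted the short roller out of the long cradle and turned it about 161 degrees. I put its spindle under the short cradle's lip at a 14 degree tilt, swung it down and let go. I then picked the long roller off the bench and seated it the same way in the long cradle.

**Last checks:** a silhouette fit gave these offsets from the seat points I measured:

| Roller | View | Along (limit 10 mm) | Across (limit 4 mm) | Axis error (limit about 2.9 degrees) |
|---|---|---|---|---|
| Long | wrist | +0.4 mm | 0.0 mm | 0.06 degrees |
| Short | wrist | +4.0 mm | -1.2 mm | 0.16 degrees |
| Short | side | +4.7 mm | -4.0 mm | 1.6 degrees |

- **Seating:** in the pictures both rollers lie in the V-blocks with the spindle under the lip and the flat end behind the stop. The arm was clear of everything.
- **Other objects:** the cartons, the can and the tape showed no change in the top view.

**What disagreed or was not checked:**
- **Short roller, side view:** this fit puts it right at the 4 mm across limit. It used only a small patch of pixels (478, against 8014 for the wrist view), so I trusted the wrist view and the pictures, where the roller looks centred.
- **Short roller, position along the groove:** it sits about 4 to 6 mm towards the lip, where I had aimed for 1 mm.
- **Long roller, side view:** no fit came out, so its figures rest on the wrist view, backed by the measured gap to the lip.
- **Height:** I did not measure the height of either roller separately. I judged it from the pictures and the contact forces.

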